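# Pack the tube blocks, close the case and drive its locking pins

## Robot

A 7-joint arm with a two-finger parallel gripper is mounted at the origin on the work surface. World frame = base frame: x ahead of the robot, y to its left, z up, the work surface at z = 0. Lengths are in mm, angles in degrees, forces in N, time in s.
With the tool pointing down it reaches from about 400 to 750 mm from the base axis. Payload 19.5 kg.
Tool frame: the origin (TCP) lies at the very end of the fingers, on their centre line; the grasp point (between the pads) lies 19 mm behind it; z points along the fingers, y is the direction in which the jaws open and shut (so a half turn about z gives the same grasp; the last joint's range is limited). The gripper opens to 85 mm and grips with 20 to 120 N. Pads are 22 mm wide; open, the fingers measure 114 mm over their backs; the gripper's body (76 mm by 85 mm) begins 54 mm behind the grasp point. The pads swing forward as they close: fully open they stand 13 mm farther back than shut.
Start: joints at [-71.889, 40.479, -1.581, 85.061, 1.261, 54.483, -4.326], TCP at [201.358, 538.559, 194.368] pointing down, gripper open.
Joint ranges: [-155.06, 155.06], [-18.47, 123.98], [-90, 86.84], [0, 140.48], [-83.41, 263.41], [0, 116], [-161.91, 161.91]. Speed limits (degrees/s): [108.29, 108.29, 147.25, 147.25, 172.46, 172.46, 172.46].

## Interface

Orientations are given as [roll, pitch, yaw] about the fixed x, y, z axes, in that order (R = Rz(yaw) Ry(pitch) Rx(roll)).
In Python, from bench import read_state, imaging, job, nets gives the robot as it stands. The module is installed in compiled form; this text tells all that it offers.
- The arm moves only by the shell command python3 -m jog 'ROWS' [FORCE]. ROWS is JSON, a list of rows, each a list of 3 entries, a list of its own where there are three numbers: the turn, a rotation vector about the world's x, y, z in rad, then the shift along the world's x, y, z in mm, then the closure, from -1 (fully open) to 1 (shut). A call has exactly 10 rows; each row is the pose to reach, as a shift and turn from the pose commanded when the call began; what a row does not reach only later rows make up. A row lasts 1/12 s, in which the tool goes at most 41.7 mm and 7.16 degrees, less where a joint would pass 70% of its speed; a pose out of reach is approached as far as the arm can. A call with a gripper value outside its range is refused whole. The fingers move at their own pace and stop on an object; FORCE is the grip in N (left out, the last holds). Time passes only in rows, so rows that repeat a pose let the fingers close, or fill a call up. It gives the time, the measured TCP pose, the force and the opening at its end, in the units of the state.
- read_state(): the state, without advancing time (a new reading comes with each control period).
- imaging.camera(name): name is "scene" or "top" or "wrist"; returns a dict with "pixels" (420x560x3 uint8, blue, green, red), "range_z" (420x560 float32, mm along the optical axis (not along the pixel's ray), 0 where there is no reading), "camera_matrix" (3x3 intrinsics, pixels), "dist" ([k1, k2, p1, p2, k3] as OpenCV has them; the pictures are not rectified), "camera_from_world" (4x4, takes a point from world to camera coordinates); the wrist camera has in their place "mount" (4x4, takes a point from camera to tool coordinates, whose origin is the TCP and whose axes are the flange's). Camera axes: x right, y down, z forward; pixel columns grow to the right and rows downward; lengths in mm; the calibration is good to about 2 mm. A picture is of the moment at which its call begins: read the wrist's pose just before it.
- job.sign_off(): hands the job in, once; it reports no verdict.
Trained networks look in a picture, given as the dict that the camera call returned (one of the last four; its "shot" number tells which), for a name from the list of things; names that differ only in an ending like _2 or _b are one class to them, and where a whole thing is asked for, a point or a joint stands for the part that bears it (a point fixed in the world has none). Each returns a list of dicts, best first, with "score" (0 to 1); they miss things now and then, are a little off and sometimes report something else, mostly with a low value. They report only what shows in the picture. A call takes as long as a camera call. They do not tell look-alikes from the thing itself.
- nets.search_frame(picture, label): "pixel" ([column, row] in pixels, amid what is visible of it).
- nets.trace(picture, label): "mask" (420x560 bool, what is visible of it) and "pixel" ([column, row] in pixels, amid what is visible of it).
- nets.tip_of(picture, label): "pixel" ([column, row] in pixels: a listed point, or the origin of a listed thing).
The state is a dict: "time": time; "joints": joint angles; "dq": joint speeds; "effort": joint torques, N m; "tool_pos": TCP position; "tool_rot": TCP orientation; "contact_force": force on the tool from outside, world axes, zero at the start; "moment": the same for the moment, N m; "width": opening from 0.0 (shut) to 1.0 (fully open).
Only numpy, scipy, OpenCV 4.12 (cv2) and the standard library are available. Lean on these libraries where they do the work, as an engineer would, in place of code of your own. Each camera call takes 0.05 s, during which the arm holds its last target.

## Task

Pack every tube block on the desk into the transport case, each standing flat and squarely inside one of the outlines on its floor (any outlines will do if there are fewer than five blocks). Then put the lid squarely on the case, fully down on the rim, and knock both sprung locking pins fully home with the mallet, not with the gripper. Finally stand the mallet upright on its rubber mat again, and leave the jar, the rack and the stapler alone.

Things in the scene. Friction and masses are not known exactly. Their poses are not given: they have to be found in the camera images.
- case: fixed grey open case. Origin: centre of underside. Outside 156 (x) by 186 (y) mm, 38 high; inside 140 by 170, floor 6 mm up. On each y end a lug 36 (x) by 34 (y) mm, as high as the walls. Dark outlines of five places on its white floor, in an interlocking pattern: two along the -x wall with long sides along y, three along the +x wall with long sides along x
- lid: loose grey hood, 160 (x) by 190 (y) mm, about 0.5 kg, same after a half turn. Origin: centre of its skirt's lower edge, which rests on the case's rim (38 mm up). Top face at z 40; on it, centred, a black grip bar 90 (x) by 14 (y), 30 high. End lugs to y +-127 lie on the case's lugs. Six tabs (to x +-87, y +-136) reach 8 mm lower, outside walls and lugs, 4 mm play; it starts standing on them
- pin_l (a joint): sprung locking pin in the +y lug of the lid: how far it is down, 0 (up) to 0.014 m (home, its head on the lug). Going down takes about 6 N, rising to 7 N; a tight catch holds it wherever it is left. It starts 0 to 3 mm down
- pin_r (a joint): the same pin in the -y lug of the lid
- pin_l_top (a point): centre of the top of pin_l's steel head, 19 mm across and 5 mm thick; up, it stands 19 mm above the lug's top (59 mm above the lid's origin), home 5 mm above. It lies at x 0, y +111 mm of the lid
- pin_r_top (a point): the same for pin_r, at x 0, y -111 mm of the lid
- mallet: mallet, 0.28 to 0.42 kg. Origin: centre of its lower striking face. Upright barrel head 42 mm across, 80 high, stands on that face; level handle 22 mm thick, 26 high, its middle 40 mm above the face, from 21 to 144 mm off the head's axis in the mallet's -x direction. Centre of mass within 15 mm of the head's axis. Can be gripped across the handle 45 mm from that axis
- mat: black rubber mat 95 by 95 mm, 4 mm thick, fixed: the mallet's resting place. Origin: centre of its underside
- jar: bystander: closed jar, 52 mm across, 70 mm high, origin under its centre
- rack: bystander: black tube rack, 58 by 130 mm, 30 mm high, origin under its centre
- stapler: bystander: grey and black desk stapler, 40 by 130 mm, 50 mm high, origin under its centre
- block0: white tube block, 0.1 to 0.2 kg, 75 (x) by 50 (y) mm, 34 high, origin under its centre; on top near its x ends the 8 mm high green caps of four tubes, in the middle a carrying grip 30 (x) by 12 (y) mm, 26 high, to be pinched across y. Same after a half turn. 3 to 5 blocks are there; an absent one reads None from the start
- block1: white tube block, 0.1 to 0.2 kg, 75 (x) by 50 (y) mm, 34 high, origin under its centre; on top near its x ends the 8 mm high green caps of four tubes, in the middle a carrying grip 30 (x) by 12 (y) mm, 26 high, to be pinched across y. Same after a half turn. 3 to 5 blocks are there; an absent one reads None from the start
- block2: white tube block, 0.1 to 0.2 kg, 75 (x) by 50 (y) mm, 34 high, origin under its centre; on top near its x ends the 8 mm high green caps of four tubes, in the middle a carrying grip 30 (x) by 12 (y) mm, 26 high, to be pinched across y. Same after a half turn. 3 to 5 blocks are there; an absent one reads None from the start
- block3: white tube block, 0.1 to 0.2 kg, 75 (x) by 50 (y) mm, 34 high, origin under its centre; on top near its x ends the 8 mm high green caps of four tubes, in the middle a carrying grip 30 (x) by 12 (y) mm, 26 high, to be pinched across y. Same after a half turn. 3 to 5 blocks are there; an absent one reads None from the start
- block4: white tube block, 0.1 to 0.2 kg, 75 (x) by 50 (y) mm, 34 high, origin under its centre; on top near its x ends the 8 mm high green caps of four tubes, in the middle a carrying grip 30 (x) by 12 (y) mm, 26 high, to be pinched across y. Same after a half turn. 3 to 5 blocks are there; an absent one reads None from the start
- place0 (a point): centre of an outlined place on the case's floor (-x row, -y side, block's long side along the case's y), at x -40, y -40 mm of the case; neighbouring blocks have 5 mm between them
- place1 (a point): centre of an outlined place on the case's floor (-x row, +y side, long side along y), at x -40, y 40 mm of the case; neighbouring blocks have 5 mm between them
- place2 (a point): centre of an outlined place on the case's floor (+x row, -y side, long side along the case's x), at x 27.5, y -55 mm of the case; neighbouring blocks have 5 mm between them
- place3 (a point): centre of an outlined place on the case's floor (+x row, middle, long side along x), at x 27.5, y 0 mm of the case; neighbouring blocks have 5 mm between them
- place4 (a point): centre of an outlined place on the case's floor (+x row, +y side, long side along x), at x 27.5, y 55 mm of the case; neighbouring blocks have 5 mm between them
There are look-alikes about, which are no part of the job. Leave any purple look-alike of the block2 alone.

How it is judged:
By the outcome, as a careful person would: the job done as asked, in the order asked, and still so for the second after the job is handed in, with the robot touching nothing.
Of block0, block1, block2, block3, block4 only 3 to 5 are there at a start; the rules pass over those that are not, and their reading is None.
At some moment in a run one of block0, block1, block2, block3, block4 may be knocked a few centimetres aside while the robot is not near it.
It also fails if it takes over 210 s, if anything falls off the work surface, if the arm or the gripper's body presses on something with over 40 N, if the wrist force passes 120 N, or if a joint passes its speed limit or range.

## Working session

There is one attempt and no reset: what is moved stays moved. The work goes in short steps, Python scripts to look and compute and a shell command to move; the robot and the scene stay as the last step left them, time stands still between calls to the robot, and variables do not carry over. Pictures are saved under pics/ and viewed, and the job is handed in when it is done.

```bash
ls; mkdir -p pics
python3 - <<'E'
from bench import read_state, imaging
import cv2
print(read_state())
for n in ("scene","top","wrist"):
    p=imaging.camera(n); cv2.imwrite(f"pics/a_{n}.png",p["pixels"]); print(n,p["camera_matrix"],p["dist"],p.get("camera_from_world",p.get("mount")))
E
```

```text
pics
{'time': 0.0, 'joints': array([-71.88985026,  40.51390572,  -1.5821677 ,  85.08324847,
         1.26092281,  54.4818468 ,  -4.32653458]), 'dq': array([ 0.02361719,  0.05469395, -0.02073716,  0.01212681, -0.00345315,
        0.04801972, -0.02054068]), 'effort': array([-1.26175299e-03, -8.83202434e+01,  1.23533998e+00, -2.36173189e+01,
        1.70427404e-02,  6.58279794e-03, -1.99839036e-05]), 'tool_pos': array([201.26551425, 538.31159778, 193.93243795]), 'tool_rot': array([-1.79938389e+02,  2.39078795e-03,  1.59500016e+02]), 'contact_force': array([-1.00961685, -0.02347153, -0.75648023]), 'moment': array([ 0.0077988 ,  0.02490138, -0.03085799]), 'width': 1.0036648809094393}
scene [[439.67419018   0.         277.09764065]
 [  0.         439.67419018 208.51777022]
 [  0.           0.           1.        ]] [-0.095217  0.        0.        0.        0.      ] [[ 2.65554281e-01  9.64093749e-01  2.04159193e-03 -1.19408180e+02]
 [ 7.75094236e-01 -2.12235138e-01 -5.95134583e-01 -4.10122075e+02]
 [-5.73332234e-01  1.59622962e-01 -8.03623457e-01  1.61565027e+03]
 [ 0.00000000e+00  0.00000
[... 267 characters left out ...]
1 -1.96404105e-04 -2.14554070e+01]
 [-9.99213222e-01  1.23094158e-02 -3.77016564e-02  5.59717504e+02]
 [ 3.77012162e-02 -2.67886609e-04 -9.99289021e-01  1.19476090e+03]
 [ 0.00000000e+00  0.00000000e+00  0.00000000e+00  1.00000000e+00]]
wrist [[354.7568688    0.         283.60562791]
 [  0.         354.7568688  213.08409802]
 [  0.           0.           1.        ]] [-0.09210312  0.          0.          0.          0.        ] [[ 7.20826195e-04 -9.61189012e-01 -2.75889768e-01  7.16830278e+01]
 [ 9.99999588e-01  8.44822355e-04 -3.30596045e-04 -3.48686370e-01]
 [ 5.50843129e-04 -2.75889416e-01  9.61189225e-01 -1.78812050e+02]
 [ 0.00000000e+00  0.00000000e+00  0.00000000e+00  1.00000000e+00]]
```

View pics/a_top.png

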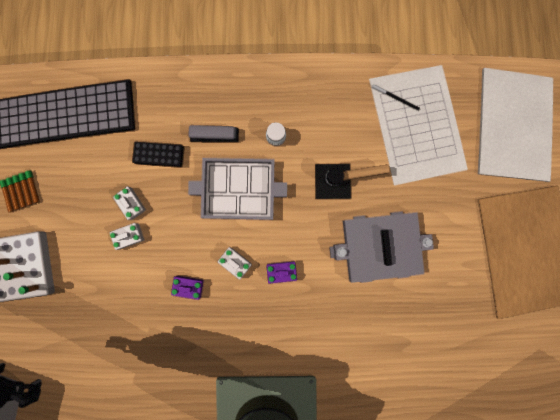

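View pics/a_scene.png

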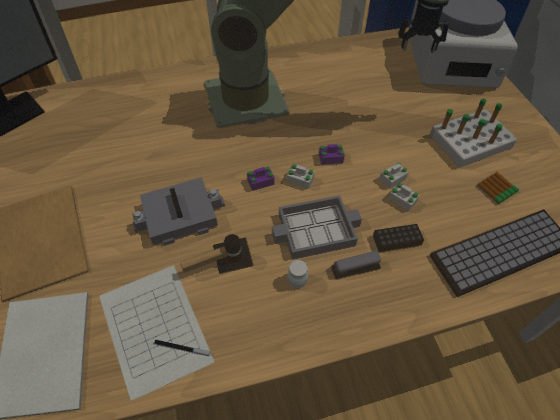

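View pics/a_wrist.png

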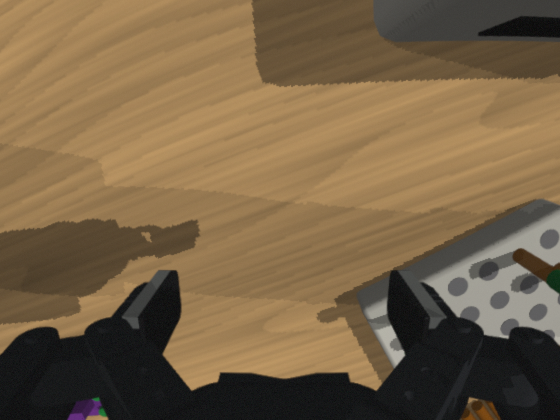

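```bash
cat > h.py <<'E'
import numpy as np, cv2
from bench import read_state, imaging, nets
from scipy.spatial.transform import Rotation as R
def shot(name):
    s=read_state(); p=imaging.camera(name)
    if name=="wrist":
        T=np.eye(4); T[:3,:3]=R.from_euler('xyz',s["tool_rot"],degrees=True).as_matrix(); T[:3,3]=s["tool_pos"]
        p["wfc"]=T@np.array(p["mount"])
    else: p["wfc"]=np.linalg.inv(np.array(p["camera_from_world"]))
    return p
_c={}
def cloud(p):
    h,w=p["range_z"].shape
    g=np.stack(np.meshgrid(np.arange(w),np.arange(h)),-1).reshape(-1,1,2).astype(np.float64)
    u=cv2.undistortPointsIter(g,p["camera_matrix"],np.array(p["dist"]),None,None,(3,40,0.001)).reshape(h,w,2)
    z=p["range_z"].astype(float)
    P=np.stack([u[...,0]*z,u[...,1]*z,z],-1)
    W=P@p["wfc"][:3,:3].T+p["wfc"][:3,3]
    W[z<=0]=np.nan
    return W
def ray(p,px):
    u=cv2.undistortPointsIter(np.array([[px]],float),p["camera_matrix"],np.array(p["dist"]),None,None,(3,40,0.001)).ravel()
    d=p["wfc"][:3,:3]@np.array([u[0],u[1],1.]); return p["wfc"][:3,3],d
def atz(p,px,z):
    o,d=ray(p,px); return o+d*(z-o[2])/d[2]
def proj(p,X):
    c=np.linalg.inv(p["wfc"]); Xc=np.asarray(X,float)@c[:3,:3].T+c[:3,3]
    return cv2.projectPoints(Xc.reshape(-1,1,3),np.zeros(3),np.zeros(3),p["camera_matrix"],np.array(p["dist"]))[0].reshape(-1,2)
def rect(xy):
    (c,s,a)=cv2.minAreaRect(xy.astype(np.float32))
    if s[0]<s[1]: s=(s[1],s[0]); a+=90
    a=(a+90)%180-90
    return np.round(c,1),np.round(s,1),round(a,1)
def save(p,name,marks=[]):
    im=p["pixels"].copy()
    for m in marks: cv2.circle(im,tuple(int(round(v)) for v in m),3,(0,0,255),1)
    cv2.imwrite(f"pics/{name}.png",im)
E
python3 - <<'E'
from h import *
p=shot("top"); W=cloud(p)
for lab in ["block0","case","lid","mallet","mat","jar","rack","stapler"]:
    for d in nets.trace(p,lab)[:6]:
        m=d["mask"]; P=W[m]; P=P[~np.isnan(P[:,0])]
        col=p["pixels"][m].mean(0).astype(int)
        zt=np.percentile(P[:,2],[2,50,95,99])
        print(lab,round(d["score"],2),np.round(d["pixel"]),m.sum(),np.round(zt),col,rect(P[P[:,2]>8][:,:2]) if (P[:,2]>8).sum()>5 else rect(P[:,:2]))
for lab in ["pin_l_top","pin_r_top","lid","mallet","case","place0","place4","place2"]:
    for d in nets.tip_of(p,lab)[:3]: print(lab,d["score"],d["pixel"])
E
```

```text
block0 0.93 [281. 268.] 517 [29. 36. 61. 63.] [111  58  89] (array([413.4, -42.9]), array([72.1, 48.5]), -84.9)
block0 0.81 [130. 238.] 593 [ 5. 35. 61. 63.] [142 157 157] (array([510., 360.]), array([75.8, 51.6]), -71.1)
block0 0.74 [234. 263.] 581 [23. 35. 60. 63.] [146 162 161] (array([438.,  77.]), array([75.2, 49.9]), 51.4)
block0 0.69 [134. 202.] 625 [ 3. 35. 60. 63.] [132 147 145] (array([595.4, 354.3]), array([76.1, 51.2]), 33.5)
block0 0.69 [186. 288.] 599 [12. 35. 60. 62.] [103  55  84] (array([374.7, 200.4]), array([75. , 49.9]), 81.5)
case 0.92 [235. 190.] 4645 [ 2.  8. 40. 42.] [151 154 166] (array([628.5,  67.5]), array([252.7, 154.2]), 88.0)
lid 0.89 [380. 247.] 5356 [15. 49. 67. 80.] [105 102 112] (array([ 472.9, -302.1]), array([261.4, 175.9]), -84.5)
mallet 0.7 [352. 173.] 691 [30. 59. 87. 89.] [ 51  74 101] (array([ 664.7, -240.6]), array([164.8,  39.4]), -76.8)
mallet 0.28 [158. 153.] 1134 [14. 31. 35. 37.] [32 33 37] (array([724.2, 276.9]), array([131.3,  60.1]), 84.1)
mat 0.81 [329. 189.] 935 [-0.  5.  9. 16.] [23 26 30] (array([ 647.2, -182.7]), array([92.9, 90. ]), 89.5)
mat 0.69 [382. 245.] 5299 [16. 49. 67. 80.] [105 102 112] (array([ 472.9, -302.1]), array([261.4, 175.8]), -84.5)
jar 0.69 [274. 131.] 371 [28. 70. 74. 76.] [165 171 183] (array([765.5, -33.1]), array([49.3, 48.7]), -48.2)
rack 0.78 [156. 153.] 1170 [10. 31. 35. 37.] [32 33 38] (array([724. , 276.9]), array([131.4,  60.1]), 83.9)
stapler 0.84 [214. 134.] 853 [ 2. 43. 51. 52.] [80 80 91] (array([774. , 129.4]), array([128. ,  40.4]), 89.3)
pin_l_top 0.62 [340.7, 252.6]
pin_r_top 0.41 [429.9, 243.2]
lid 0.73 [381.5, 246.4]
mallet 0.66 [332.1, 178.6]
case 0.88 [236.9, 187.9]
place0 0.95 [217.3, 178.4]
place0 0.77 [257.1, 176.6]
place0 0.71 [252.4, 201.4]
place4 0.95 [217.3, 178.4]
place4 0.77 [257.1, 176.6]
place4 0.71 [252.4, 201.4]
place2 0.95 [217.3, 178.4]
place2 0.77 [257.1, 176.6]
place2 0.71 [252.4, 201.4]
```

```bash
python3 -m jog '[[[0,0,-0.88],[309,-178,0],-1],[[0,0,-0.88],[309,-178,0],0],[[0,0,-0.88],[309,-178,0],0],[[0,0,-0.88],[309,-178,0],0],[[0,0,-0.88],[309,-178,0],0],[[0,0,-0.88],[309,-178,0],0],[[0,0,-0.88],[309,-178,0],0],[[0,0,-0.88],[309,-178,0],0],[[0,0,-0.88],[309,-178,0],0],[[0,0,-0.88],[309,-178,0],0]]' 40
cat >> h.py <<'E'
def blocks(p,thr=0.3):
    W=cloud(p); out=[]
    for d in nets.trace(p,"block0"):
        if d["score"]<thr: continue
        m=d["mask"]; P=W[m]; c=p["pixels"][m].mean(0)
        ok=~np.isnan(P[:,0]); P=P[ok]
        body=P[(P[:,2]>8)]; base=np.percentile(body[:,2],50)
        g=P[P[:,2]>50]
        purple=(c[0]-c[1])>25
        print("PURPLE" if purple else "white",round(d["score"],2),np.round(d["pixel"]),"z50",round(base,1),"body",*rect(body[:,:2]),"grip",*(rect(g[:,:2]) if len(g)>5 else ["-"]),"n",m.sum())
    return W
E
python3 - <<'E'
from h import *
print(read_state()["tool_pos"],read_state()["tool_rot"],read_state()["width"])
p=shot("wrist"); blocks(p); save(p,"b1")
E
```

```text
time: 1.83
tool_pos: [514.7, 356.2, 194.0]
tool_rot: [180.0, 0.2, 108.7]
contact_force: [-0.1, -1.0, -0.8]
width: 0.504
[514.71613229 356.15416203 193.98642265] [1.79950877e+02 1.58541489e-01 1.08725122e+02] 0.5042465772033656
white 0.9 [281. 173.] z50 33.8 body [504.3 361.5] [75.8 49.7] -70.7 grip [504.5 361.6] [30.3 11.8] -71.3 n 4058
PURPLE 0.82 [116. 268.] z50 33.6 body [370.5 202.5] [76.6 50.3] 80.3 grip [369.9 202.3] [32.4 13. ] 80.0 n 3593
white 0.72 [354. 207.] z50 33.7 body [590.9 355.2] [75.2 50. ] 33.7 grip [591.  354.8] [29.6 12.4] 34.2 n 3960
white 0.63 [154. 389.] z50 33.9 body [446.2  67.6] [54.1 19.4] 81.3 grip [440.4  82.2] [15.   5.4] 48.7 n 246
PURPLE 0.53 [137. 415.] z50 16.3 body [425.   -7.4] [19.4 11.2] -31.9 grip - n 155
white 0.45 [298. 356.] z50 33.0 body [592.5 252.3] [262.6 117.1] -84.0 grip - n 3166
```

View pics/b1.png

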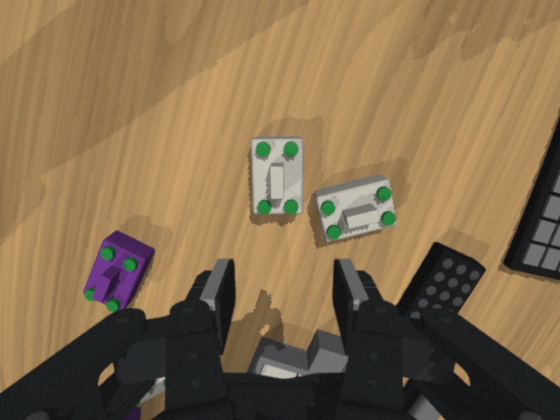

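Run:
```python
from h import *
s=read_state();print(s["time"],s["tool_pos"],s["tool_rot"],s["width"])
p=shot("wrist"); blocks(p,.7)
p=shot("top"); blocks(p,.7)
```

```text
1.9333 [510.6616242  360.10775793 194.08712819] [-1.79971306e+02 -7.37303243e-03  1.09008097e+02] 0.49514123394640985
white 0.88 [359. 212.] z50 33.7 body [590.8 355.4] [75.1 49.3] 33.7 grip [590.7 355.2] [29.8 12.4] 35.8 n 3865
PURPLE 0.77 [120. 275.] z50 33.6 body [370.4 203.1] [75.9 50.8] 80.3 grip [370.2 203. ] [30.  12.9] 79.6 n 3441
white 0.71 [154. 394.] z50 39.2 body [460.7 186.6] [297.8  23.7] 80.9 grip [457.7 199. ] [274.3  13.8] 80.9 n 381
PURPLE 0.92 [281. 269.] z50 35.5 body [414.2 -43.8] [74.  47.9] -86.2 grip [412.6 -44.2] [28.4 12.3] -86.1 n 546
PURPLE 0.81 [187. 289.] z50 35.1 body [373.8 200.5] [75.9 51.2] 80.9 grip [373.8 199.9] [29.7 13.1] 83.1 n 618
white 0.77 [128. 236.] z50 35.2 body [509.6 360. ] [76.6 51.5] -70.4 grip [509.1 361.1] [30.3 12.2] -70.1 n 624
white 0.75 [236. 264.] z50 35.7 body [436.9  76.7] [73.2 51. ] 51.4 grip [437.6  77.1] [30.2 12. ] 50.8 n 575
```

```bash
python3 -m jog '[[[0,0,0],[-4,0.5,-40],0],[[0,0,0],[-4,0.5,-80],0],[[0,0,0],[-4,0.5,-115],0],[[0,0,0],[-4,0.5,-140],0],[[0,0,0],[-4,0.5,-155],0],[[0,0,0],[-4,0.5,-155],0],[[0,0,0],[-4,0.5,-155],1],[[0,0,0],[-4,0.5,-155],1],[[0,0,0],[-4,0.5,-155],1],[[0,0,0],[-4,0.5,-155],1]]' 40
python3 - <<'E'
from h import *
p=shot("wrist"); save(p,"b2"); blocks(p,.3)
s=read_state();print(s["time"],s["tool_pos"],s["tool_rot"],s["width"],s["contact_force"])
E
```

```text
time: 2.97
tool_pos: [506.7, 361.5, 40.5]
tool_rot: [179.9, -0.0, 109.1]
contact_force: [-0.4, 0.4, 0.0]
width: 0.002
white 0.92 [283. 217.] z50 33.5 body [503.8 363.7] [71.6 50.2] -70.6 grip [502.7 368.9] [19.4 18. ] -24.0 n 8916
white 0.85 [417. 276.] z50 33.5 body [589.8 356.4] [74.7 48.8] 32.8 grip [590.8 355.6] [30.1 13.5] 32.9 n 10301
PURPLE 0.68 [ 38. 346.] z50 32.8 body [406.4 266.8] [194.   50.3] 49.6 grip [410.5 282.8] [167.6   8.6] 59.2 n 5133
3.0667 [506.58730714 361.27419722  40.08756457] [ 1.79952636e+02 -1.86892964e-02  1.09081887e+02] -0.0015109440628014944 [-0.93483357  0.57747029  0.31461241]
```

View pics/b2.png

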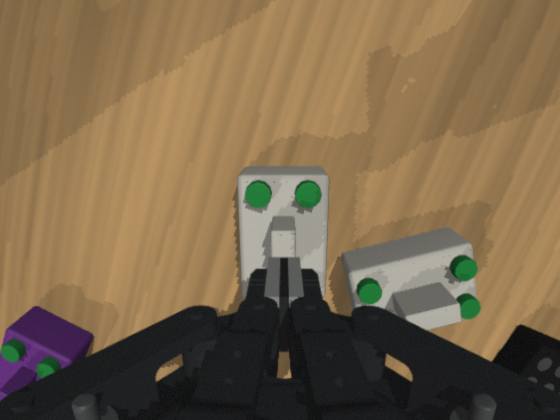

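Run:
```python
from h import *
s=read_state()
p=shot("wrist"); W=cloud(p); save(p,"b3")
T=np.eye(4); T[:3,:3]=R.from_euler('xyz',s["tool_rot"],degrees=True).as_matrix(); T[:3,3]=s["tool_pos"]
Ti=np.linalg.inv(T)
def tool(px):
    w=W[px[1],px[0]]; return np.round(w,1),np.round(Ti[:3,:3]@w+Ti[:3,3],1)
for px in [(284,225),(284,240),(284,250),(275,262),(292,262),(275,272),(292,280),(260,290),(240,180),(327,180),(284,180)]: print(px,*tool(px))
print(s["width"],s["time"],proj(p,[s["tool_pos"]]))
```

```text
(284, 225) [500.1 376.   50.1] [ 16.1  -1.3 -10. ]
(284, 240) [501.5 371.8  59.4] [ 11.6  -1.3 -19.3]
(284, 250) [503.1 367.1  60. ] [  6.7  -1.3 -19.9]
(275, 262) [498.  370.8  85.9] [ 11.9  -5.  -45.8]
(292, 262) [504.4 373.3  86.3] [ 12.    1.9 -46.2]
(275, 272) [498.2 370.8  95. ] [ 11.7  -4.8 -54.9]
(292, 280) [504.  373.4 102.8] [ 12.3   1.5 -62.7]
(260, 290) [494.5 364.7 101. ] [  7.3 -10.2 -60.9]
(240, 180) [471.5 386.9  33.1] [ 35.7 -24.7   7. ]
(327, 180) [515.3 402.1  33.1] [35.7 21.5  7. ]
(284, 180) [493.7 394.6  33.3] [35.7 -1.3  6.8]
-0.0015109440628014944 3.0667 [[286.41373149 247.61406021]]
```

Run:
```python
import cv2
i=cv2.imread("pics/b3.png")[150:350,180:400]; cv2.imwrite("pics/b3c.png",cv2.resize(i,None,fx=3,fy=2.9,interpolation=cv2.INTER_CUBIC))
```

```text
(no output)
```

View pics/b3c.png

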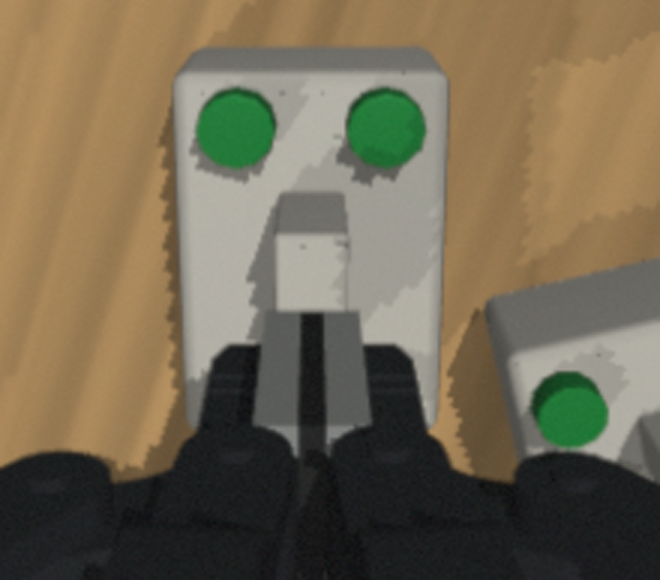

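Run:
```python
from h import *
p=shot("scene"); W=cloud(p); save(p,"s3")
x=proj(p,[[506.6,361.3,z] for z in (40,60,86,120)]);print(x)
c=x[1].astype(int); i=p["pixels"][c[1]-90:c[1]+60,c[0]-100:c[0]+100]
cv2.imwrite("pics/s3c.png",cv2.resize(i,None,fx=4,fy=4,interpolation=cv2.INTER_CUBIC))
for dx in (-4,0,4):
  for r in range(c[1]-40,c[1]+15,3): print(c[0]+dx,r,np.round(W[r,c[0]+dx]),end=";")
  print()
```

```text
[[394.52809902 170.4181521 ]
 [395.91439951 166.08284935]
 [397.76177097 160.29467339]
 [400.25764122 152.45443124]]
391 126 [280. 462.  -2.];391 129 [453. 345. 169.];391 132 [462. 341. 166.];391 135 [474. 336. 167.];391 138 [473. 339. 153.];391 141 [479. 338. 147.];391 144 [478. 341. 132.];391 147 [480. 343. 122.];391 150 [388. 413.  -2.];391 153 [402. 406.  -0.];391 156 [416. 399.   1.];391 159 [430. 392.   4.];391 162 [441. 388.   1.];391 165 [454. 381.   3.];391 168 [487. 360.  31.];391 171 [507. 349.  41.];391 174 [511. 349.  32.];391 177 [531. 338.  43.];391 180 [535. 338.  33.];
395 126 [493. 327. 221.];395 129 [503. 323. 220.];395 132 [504. 325. 209.];395 135 [488. 339. 179.];395 138 [496. 336. 176.];395 141 [496. 339. 163.];395 144 [481. 353. 133.];395 147 [nan nan nan];395 150 [498. 347. 126.];395 153 [407. 418.   2.];395 156 [498. 353.  98.];395 159 [504. 352.  92.];395 162 [507. 353.  81.];395 165 [502. 360.  61.];395 168 [515. 354.  62.];395 171 [516. 357.  49.];395 174 [516. 360.  34.];395 177 [528. 354.  35.];395 180 [537. 351.  32.];
399 126 [514. 325. 241.];399 129 [517. 325. 233.];399 132 [517. 328. 221.];399 135 [522. 327. 214.];399 138 [506. 342. 183.];399 141 [506. 346. 170.];399 144 [505. 349. 157.];399 147 [506. 351. 145.];399 150 [519. 345. 147.];399 153 [518. 349. 133.];399 156 [513. 356. 113.];399 159 [515. 358. 101.];399 162 [516. 360.  89.];399 165 [505. 372.  60.];399 168 [510. 372.  51.];399 171 [506. 379.  32.];399 174 [521. 371.  36.];399 177 [528. 369.  31.];399 180 [531. 370.  19.];
```

View pics/s3c.png

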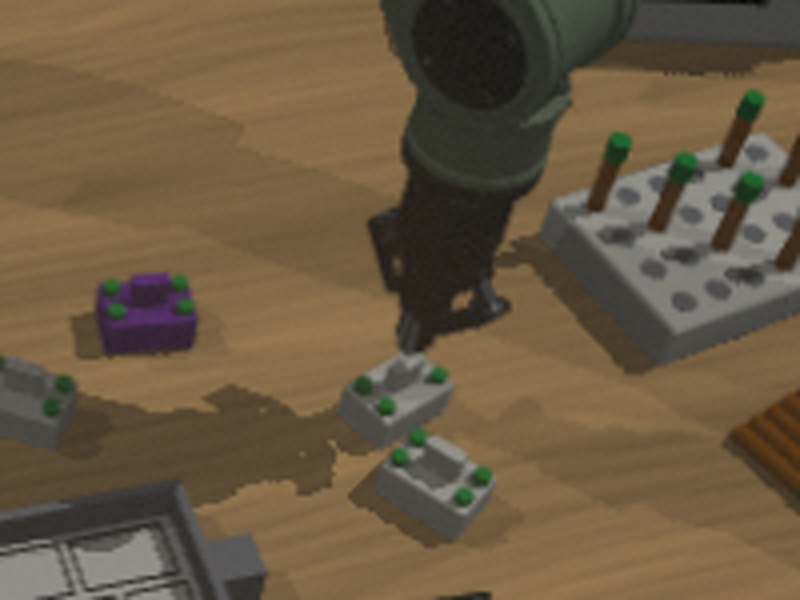

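```bash
python3 -m jog '[[[0,0,0],[0,0,0],0],[[0,0,0],[0,0,0],0],[[0,0,0],[0,0,0],0],[[0,0,0],[0,0,-1],0],[[0,0,0],[0,0,-2],0],[[0,0,0],[0,0,-4],0],[[0,0,0],[0,0,-6],0],[[0,0,0],[0,0,-7],0],[[0,0,0],[0,0,-8],0],[[0,0,0],[0,0,-8],0]]' 40
python3 - <<'E'
from h import *
s=read_state()
p=shot("wrist"); W=cloud(p); save(p,"b4")
print(s["tool_pos"],s["width"],s["contact_force"])
T=np.eye(4); T[:3,:3]=R.from_euler('xyz',s["tool_rot"],degrees=True).as_matrix(); T[:3,3]=s["tool_pos"]
Ti=np.linalg.inv(T); Q=W@Ti[:3,:3].T+Ti[:3,3]
d=(Q[...,2]<-35)&(abs(Q[...,0])<20); print("lowest finger tool z", np.nanpercentile(Q[...,2][d],[50,90,99,100]))
E
```

```text
time: 4.0
tool_pos: [506.3, 361.0, 31.1]
tool_rot: [-180.0, 0.0, 109.1]
contact_force: [-0.3, 0.3, -0.4]
width: 0.503
[506.28781992 361.00843844  31.12932965] 0.5027057360644402 [-0.26222468  0.3326933  -0.38126172]
lowest finger tool z [-108.84874357  -76.56146754  -46.65197954  -37.0599136 ]
```

View pics/b4.png

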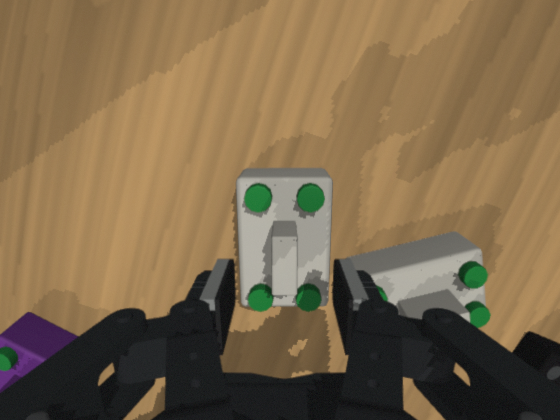

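```bash
python3 -m jog '[[[0,0,0],[0,0,-10],0],[[0,0,0],[0,0,-20],0],[[0,0,0],[0,0,-27],0],[[0,0,0],[0,0,-32],0],[[0,0,0],[0,0,-34],0],[[0,0,0],[0,0,-34],0.5],[[0,0,0],[0,0,-34],1],[[0,0,0],[0,0,-34],1],[[0,0,0],[0,0,-34],1],[[0,0,0],[0,0,-34],1]]' 40
python3 - <<'E'
from h import *
s=read_state()
p=shot("wrist"); save(p,"b5")
print(s["tool_pos"],s["width"],s["contact_force"])
E
```

```text
time: 4.88
tool_pos: [506.5, 361.2, -2.3]
tool_rot: [180.0, -0.0, 109.1]
contact_force: [0.6, -0.9, 3.8]
width: 0.131
[506.54725605 361.20112492  -2.25784958] 0.13122322910560913 [ 0.62249916 -0.94174947  3.7579451 ]
```

View pics/b5.png

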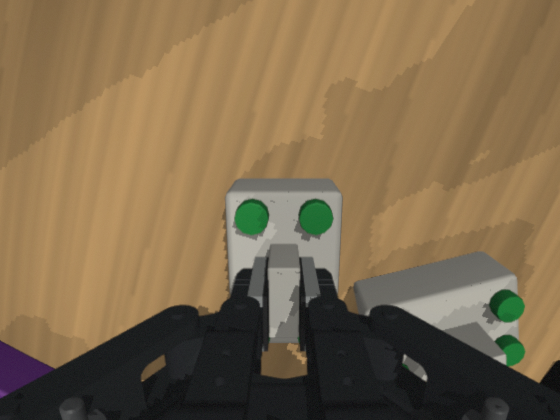

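```bash
sed -i 's/p\["wfc"\]=T@np.array(p\["mount"\])/M=np.array(p["mount"]).copy(); M[:3,3]+=[-1,1.4,0]; p["wfc"]=T@M/' h.py
python3 -m jog '[[[0,0,0],[0,0,40],1],[[0,0,0],[0,0,80],1],[[0,0,-0.1],[10,-35,100],1],[[0,0,-0.2],[20,-75,125],1],[[0,0,-0.3],[30,-115,125],1],[[0,0,-0.37],[40,-155,125],1],[[0,0,-0.37],[50,-195,125],1],[[0,0,-0.37],[60,-235,125],1],[[0,0,-0.37],[70,-275,125],1],[[0,0,-0.37],[80,-315,125],1]]' 40
python3 -m jog '[[[0,0,0],[10,-30,0],1],[[0,0,0],[14,-35,0],1],[[0,0,0],[14,-35,0],1],[[0,0,0],[14,-35,0],1],[[0,0,0],[14,-35,0],1],[[0,0,0],[14,-35,0],1],[[0,0,0],[14,-35,0],1],[[0,0,0],[14,-35,0],1],[[0,0,0],[14,-35,0],1],[[0,0,0],[14,-35,0],1]]'
cat >> h.py <<'E'
def casefit(p,W=None,box=((520,740),(-60,200))):
    """dark rim (z 34-42) points near case -> fit by ICP-like to model rim outline"""
    W=cloud(p) if W is None else W
    m=None
    for d in nets.trace(p,"case"):
        if d["score"]>.4: m=d["mask"]; break
    if m is None: print("no case"); return
    P=W[m]; P=P[~np.isnan(P[:,0])]; print("score",d["score"],"n",len(P))
    F=P[(P[:,2]<14)]; 
    T=P[(P[:,2]>33)&(P[:,2]<45)][:,:2]
    print("rim z",np.median(P[(P[:,2]>33)&(P[:,2]<45)][:,2]),"floor z",np.median(F[:,2]))
    from scipy.optimize import least_squares
    def sd(q,hx,hy):
        a=np.abs(q)-[hx,hy]; return np.hypot(*np.maximum(a,0).T)+np.minimum(a.max(1),0)
    def f(v):
        c,s=np.cos(v[2]),np.sin(v[2]); q=(T-v[:2])@np.array([[c,-s],[s,c]])
        outer=sd(q,78,93); l1=sd(q-[0,110],18,17); l2=sd(q+[0,110],18,17)
        solid=np.minimum.reduce([np.maximum(outer,-sd(q,70,85)),l1,l2])
        return np.maximum(solid,0)
    best=None
    for y in (-4,-2,0):
        r=least_squares(f,[630,67,np.radians(y)],loss="soft_l1",f_scale=1.,diff_step=1e-4)
        if best is None or r.cost<best.cost: best=r
    print("rim fit",np.round(best.x[:2],1),"yaw",round(np.degrees(best.x[2]),2),"cost",round(best.cost,1),len(T))
    return best.x,T,F
E
python3 - <<'E'
from h import *
s=read_state();print(s["tool_pos"],s["tool_rot"],s["width"],s["contact_force"])
p=shot("wrist"); save(p,"c1"); casefit(p)
p=shot("top"); save(p,"c1t"); casefit(p); blocks(p,.3)
E
```

```text
time: 5.77
tool_pos: [585.7, 47.1, 122.5]
tool_rot: [-180.0, -0.0, 87.9]
contact_force: [0.9, -0.2, -0.6]
width: 0.131
time: 6.6
tool_pos: [599.6, 14.3, 122.4]
tool_rot: [-180.0, -0.0, 87.9]
contact_force: [-0.1, -0.4, -0.8]
width: 0.135
[599.55183761  14.26465399 122.38158881] [-1.79992036e+02 -2.65262846e-04  8.78939144e+01] 0.1349736056304951 [-0.13809925 -0.35845849 -0.7895275 ]
score 0.67 n 44744
rim z 37.196406528632366 floor z 5.719577065554006
rim fit [625.6  65.9] yaw -1.74 cost 27.9 9138
score 0.87 n 719
rim z 38.665266027215466 floor z 6.678492993801456
rim fit [627.4  67.1] yaw -1.92 cost 0.8 465
PURPLE 0.9 [284. 271.] z50 35.4 body [413.2 -49.7] [63.5 51. ] -85.5 grip [413.1 -44.1] [27.6 13. ] 89.6 n 473
PURPLE 0.67 [177. 281.] z50 36.2 body [414.4 157.5] [168.6  32.3] -69.2 grip [416.5 148.6] [153.9   7.8] -59.0 n 118
white 0.66 [132. 202.] z50 35.6 body [595.4 354.2] [75.3 51.1] 32.6 grip [594.5 354.4] [31.1 12.9] 33.8 n 597
```

View pics/c1.png

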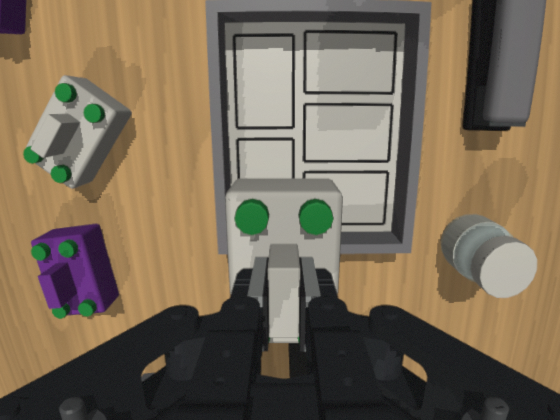

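```bash
cat >> h.py <<'E'
def toolcloud(p):
    s=read_state(); Rm=R.from_euler('xyz',s["tool_rot"],degrees=True).as_matrix()
    return (cloud(p)-s["tool_pos"])@Rm
def held(p):
    Q=toolcloud(p)
    m=(Q[...,2]<-34.5)&(Q[...,2]>-39)&(abs(Q[...,1])<35)&(Q[...,0]>0)&(Q[...,0]<60)
    q=Q[m]; print("held: n",m.sum(),"front x",np.percentile(q[:,0],[95,99,99.8]),"y",np.percentile(q[:,1],[.5,99.5]), "z",np.median(q[:,2]))
    # front edge line: max x per y-bin
    ys=np.arange(-20,21,4); xs=[q[abs(q[:,1]-y)<2][:,0].max() if (abs(q[:,1]-y)<2).any() else np.nan for y in ys]
    ok=~np.isnan(xs)
    print("edge slope deg",np.degrees(np.arctan(np.polyfit(ys[ok],np.array(xs)[ok],1)[0])),np.round(xs,1))
    return Q
E
python3 - <<'E'
from h import *
p=shot("wrist"); Q=held(p)
for px in [(284,185),(284,195),(284,215),(284,250)]: print(px,Q[px[1],px[0]])
E
```

```text
held: n 5299 front x [35.37666541 36.48443856 36.85617521] y [-24.47595059  23.63815925] z -35.556781112404295
edge slope deg 0.3741606494136391 [37.  36.5 36.9 36.9 36.6 36.8 36.9 37.  37.7 37.  36.6]
(284, 185) [ 37.20645897  -0.15767014 -21.7090323 ]
(284, 195) [ 35.56445546  -0.16414239 -34.49632488]
(284, 215) [ 27.32320846  -0.15686073 -36.04668777]
(284, 250) [ 14.41169916  -0.14814646 -43.10049801]
```

```bash
python3 -m jog '[[[0,0,0.005],[-6,40,0],1],[[0,0,0.005],[-11,80,0],1],[[0,0,0.005],[-12.7,93,0],1],[[0,0,0.005],[-12.7,93,-20],1],[[0,0,0.005],[-12.7,93,-50],1],[[0,0,0.005],[-12.7,93,-80],1],[[0,0,0.005],[-12.7,93,-100],1],[[0,0,0.005],[-12.7,93,-110],1],[[0,0,0.005],[-12.7,93,-113],1],[[0,0,0.005],[-12.7,93,-115],1]]'
python3 -m jog '[[[0,0,0],[0,0,0],1],[[0,0,0],[0,0,-1],1],[[0,0,0],[0,0,-2],1],[[0,0,0],[0,0,-3],1],[[0,0,0],[0,0,-3],1],[[0,0,0],[0,0,-3],0.6],[[0,0,0],[0,0,-3],0.4],[[0,0,0],[0,0,-3],0.35],[[0,0,0],[0,0,-3],0.35],[[0,0,0],[0,0,-3],0.35]]'
python3 - <<'E'
from h import *
s=read_state();print(s["tool_pos"],s["tool_rot"],s["width"],s["contact_force"])
E
```

```text
time: 7.73
tool_pos: [587.2, 107.0, 7.7]
tool_rot: [180.0, -0.0, 88.2]
contact_force: [0.7, -0.5, -0.4]
width: 0.131
time: 8.57
tool_pos: [587.0, 107.1, 4.4]
tool_rot: [180.0, -0.0, 88.2]
contact_force: [-0.4, 0.5, 0.8]
width: 0.326
[586.96425226 107.08660932   4.42567332] [ 1.79998319e+02 -1.92400248e-03  8.81672733e+01] 0.32555024875569216 [-0.44333754  0.45113272  0.81920916]
```

```bash
python3 -m jog '[[[0,0,0],[0,0,30],0.35],[[0,0,0],[0,0,65],0.35],[[0,0,-0.12],[0,30,100],0.2],[[0,0,-0.24],[1,70,120],0],[[0,0,-0.36],[2,110,120],0],[[0,0,-0.48],[3,150,120],0],[[0,0,-0.6],[4,190,120],0],[[0,0,-0.72],[5,230,120],0],[[0,0,-0.84],[5.5,248,120],0],[[0,0,-0.95],[5.5,248,120],0]]'
python3 - <<'E'
from h import *
p=shot("wrist")
p=shot("wrist"); s=read_state();print(s["tool_pos"],s["tool_rot"],s["width"]); save(p,"d1"); blocks(p,.4)
p=shot("top"); save(p,"d1t"); blocks(p,.3)
E
```

```text
time: 9.4
tool_pos: [590.7, 360.5, 123.4]
tool_rot: [-179.9, -0.0, 33.7]
contact_force: [0.1, -0.6, -0.9]
width: 0.501
[591.94535022 355.65076002 123.78876593] [1.79973918e+02 4.37445906e-02 3.36719433e+01] 0.4979777769383976
white 0.8 [514. 337.] z50 39.5 body [607.4 192.8] [250.6  27.5] 84.6 grip [610.4 205.4] [225.8   3.8] 79.3 n 1911
white 0.73 [287. 201.] z50 33.7 body [591.  353.3] [75.4 50.1] 33.5 grip [591.1 353.2] [30.1 11.6] 33.2 n 6060
white 0.67 [421. 416.] z50 11.1 body [536.5 217.5] [286.4  16.3] 61.0 grip - n 165
white 0.9 [222. 203.] z50 41.4 body [592.  110.7] [81.7 53.8] 89.3 grip [588.5 108. ] [68.4 33.1] 88.9 n 610
white 0.84 [230. 265.] z50 35.5 body [437.6  77.1] [74.6 50.6] 50.9 grip [438.1  77.1] [28.9 12.7] 48.7 n 590
white 0.83 [134. 204.] z50 35.4 body [601.5 344.1] [75.8 75.6] -52.4 grip [607.6 336.6] [57.4 31. ] -54.5 n 582
PURPLE 0.68 [187. 286.] z50 35.3 body [373.6 200.6] [76.  51.4] 80.6 grip [374.1 200.5] [30.8 13. ] 82.7 n 629
PURPLE 0.6 [283. 274.] z50 35.2 body [412.8 -44.1] [74.7 50.1] -85.1 grip [412.5 -44.2] [28.2 12.4] -87.2 n 600
white 0.56 [275. 133.] z50 69.9 body [765. -35.] [47.4 46.5] -2.2 grip [766.8 -33.4] [43.8 43.1] -0.5 n 354
white 0.45 [242. 183.] z50 27.9 body [628.7  67.3] [253.6 154.5] 87.7 grip - n 4097
```

View pics/d1.png

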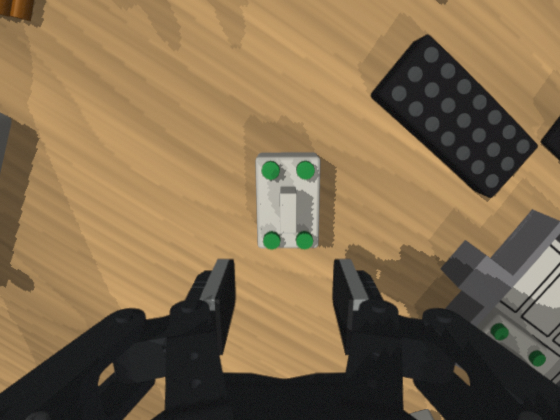

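View pics/d1t.png

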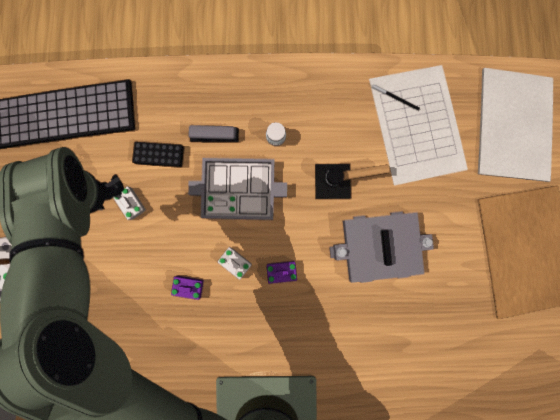

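```bash
python3 -m jog '[[[0,0,0],[-1,-2,-40],0],[[0,0,0],[-1,-2,-75],0],[[0,0,0],[-1,-2,-100],0],[[0,0,0],[-1,-2,-118],0],[[0,0,0],[-1,-2,-126],0],[[0,0,0],[-1,-2,-126],0],[[0,0,0],[-1,-2,-126],1],[[0,0,0],[-1,-2,-126],1],[[0,0,0],[-1,-2,-126],1],[[0,0,0],[-1,-2,-126],1]]' 40
```

```text
time: 10.48
tool_pos: [592.0, 353.4, -0.2]
tool_rot: [-180.0, -0.1, 33.8]
contact_force: [-1.7, 0.5, 8.1]
width: 0.128
```

```bash
python3 -m jog '[[[0,0,0],[0,0,40],1],[[0,0,0],[0,0,80],1],[[0,0,-0.1],[10,-35,110],1],[[0,0,-0.2],[20,-75,120],1],[[0,0,-0.3],[30,-115,120],1],[[0,0,-0.4],[40,-150,120],1],[[0,0,-0.5],[50,-185,120],1],[[0,0,-0.62],[60,-220,120],1],[[0,0,-0.62],[62.7,-233,120],1],[[0,0,-0.62],[62.7,-233,120],1]]'
python3 - <<'E'
from h import *
p=shot("wrist");p=shot("wrist"); s=read_state();print(s["tool_pos"],s["tool_rot"],s["width"]); save(p,"e1"); held(p);casefit(p)
E
```

```text
time: 11.32
tool_pos: [654.8, 115.6, 119.0]
tool_rot: [179.9, -0.0, -2.1]
contact_force: [0.3, 0.1, -0.8]
width: 0.126
[654.17228031 120.33162723 118.70659333] [-1.79956168e+02 -1.59023805e-02 -1.74531225e+00] 0.13277394804253517
held: n 638 front x [33.76356811 34.15824131 34.54386765] y [-19.39651073  25.1497436 ] z -34.925449041377675
edge slope deg 1.915262464848295 [30.6 34.6 34.  34.5 33.6 34.2 34.5 33.6 34.  34.2 34. ]
score 0.81 n 30482
rim z 37.282032066381134 floor z 5.815077722958506
rim fit [623.8  65.8] yaw -1.78 cost 13.4 8664
```

View pics/e1.png

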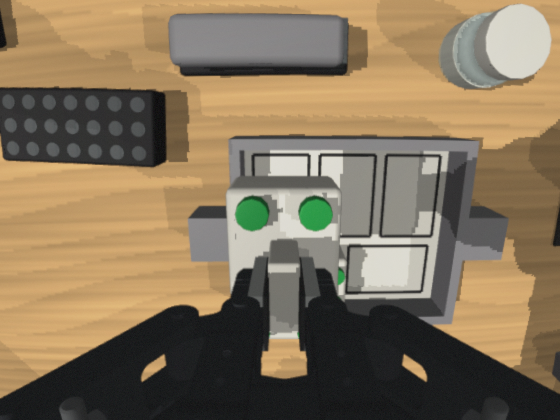

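```bash
sed -i 's/Q\[...,2\]<-34.5)&(Q\[...,2\]>-39)/Q[...,2]<-32)\&(Q[...,2]>-38)/' h.py
python3 - <<'E'
from h import *
p=shot("wrist"); held(p); s=read_state();print(s["tool_pos"],s["tool_rot"])
E
```

```text
held: n 5828 front x [34.77851746 35.72920779 36.00991071] y [-22.68262374  25.60533201] z -33.53768333881537
edge slope deg -0.44091877973190413 [36.4 36.3 36.3 36.3 36.7 36.4 36.3 36.  36.1 35.9 36.3]
[653.90980309 121.57772774 118.53231129] [-1.79944186e+02 -1.13890036e-03 -1.65626167e+00]
```

```bash
python3 -m jog '[[[0,0,0],[0,0,-20],1],[[0,0,0],[0,0,-55],1],[[0,0,0],[0,0,-85],1],[[0,0,0],[0,0,-98],1],[[0,0,0],[0,0,-103],1],[[0,0,0],[0,0,-105],1],[[0,0,0],[0,0,-105],1],[[0,0,0],[0,0,-105],1],[[0,0,0],[0,0,-105],1],[[0,0,0],[0,0,-105],1]]'
python3 - <<'E'
from h import *
p=shot("wrist"); save(p,"e2"); held(p); s=read_state();print(s["tool_pos"],s["tool_rot"])
E
```

```text
time: 12.35
tool_pos: [654.5, 120.2, 14.3]
tool_rot: [-180.0, -0.1, -1.8]
contact_force: [0.7, 0.8, -1.7]
width: 0.129
held: n 5874 front x [34.82712165 35.79023273 36.28399006] y [-23.12413115  25.39805256] z -33.71068890819583
edge slope deg 0.03665062827942955 [36.3 36.1 36.  36.4 36.3 36.3 36.3 36.3 36.3 36.3 36. ]
[654.42273973 120.15763528  14.10991647] [-1.79979242e+02 -5.05296782e-02 -1.78214674e+00]
```

View pics/e2.png

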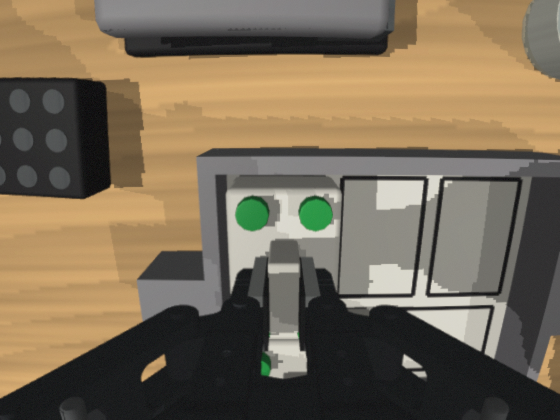

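```bash
python3 -m jog '[[[0,0,0],[0.7,0.3,-3],1],[[0,0,0],[0.7,0.3,-5],1],[[0,0,0],[0.7,0.3,-7],1],[[0,0,0],[0.7,0.3,-8.5],1],[[0,0,0],[0.7,0.3,-8.5],1],[[0,0,0],[0.7,0.3,-8.5],0.6],[[0,0,0],[0.7,0.3,-8.5],0.4],[[0,0,0],[0.7,0.3,-8.5],0.35],[[0,0,0],[0.7,0.3,-8.5],0.35],[[0,0,0],[0.7,0.3,-8.5],0.35]]'
```

```text
time: 13.23
tool_pos: [654.8, 120.3, 4.7]
tool_rot: [-180.0, 0.0, -1.8]
contact_force: [0.2, -0.1, -0.8]
width: 0.323
```

```bash
python3 -m jog '[[[0,0,0],[0,0,30],0.35],[[0,0,0],[0,0,65],0.35],[[0,0,0.12],[-25,-5,100],0.2],[[0,0,0.24],[-65,-13,120],0],[[0,0,0.36],[-105,-21,120],0],[[0,0,0.48],[-145,-29,120],0],[[0,0,0.6],[-180,-35,120],0],[[0,0,0.72],[-210,-42,120],0],[[0,0,0.84],[-220,-43,120],0],[[0,0,0.92],[-220,-43,120],0]]'
python3 - <<'E'
from h import *
p=shot("wrist");p=shot("wrist")
p=shot("wrist"); s=read_state();print(s["tool_pos"],s["tool_rot"],s["width"]); save(p,"f1"); blocks(p,.4)
p=shot("top"); save(p,"f1t"); blocks(p,.3)
E
```

```text
time: 14.07
tool_pos: [432.8, 77.1, 125.5]
tool_rot: [-179.9, -0.0, 51.3]
contact_force: [0.1, 0.4, 0.5]
width: 0.5
[435.17191325  77.3205338  125.02651119] [ 1.79991052e+02 -3.56238605e-02  5.07779354e+01] 0.5023275457899271
PURPLE 0.96 [124. 128.] z50 33.6 body [370.8 200. ] [75.3 50.3] 80.7 grip [370.3 200. ] [30.4 13.5] 79.1 n 7154
white 0.8 [419.  46.] z50 39.7 body [587.8 106.5] [75.6 60.5] 89.6 grip [585.4 106.5] [30.2 13.7] 88.6 n 7538
white 0.79 [284. 200.] z50 33.7 body [433.2  76.1] [74.2 50. ] 51.7 grip [433.   75.6] [30.2 11.7] 51.1 n 5875
white 0.74 [465.   9.] z50 38.7 body [628.3 100.8] [45.2 21.2] -39.7 grip - n 1193
PURPLE 0.57 [324. 310.] z50 33.1 body [406.6  -1.4] [141.9  35.5] 61.1 grip [422.4  10.2] [106.2   3.7] 64.9 n 1945
white 0.84 [219. 174.] z50 41.3 body [660.  121.6] [80.9 57.9] 0.2 grip [657.7 120.6] [69.2 33.2] -0.3 n 644
white 0.8 [223. 202.] z50 41.4 body [590.8 111. ] [82.1 50.6] 88.2 grip [589.7 105.7] [63.7 35.6] 89.7 n 598
PURPLE 0.58 [284. 270.] z50 35.4 body [412.7 -44.2] [74.4 50.3] -84.6 grip [412.8 -44.2] [28.5 11.9] -85.9 n 583
white 0.36 [229. 251.] z50 33.6 body [473.2  75.1] [38.8 11. ] -86.5 grip - n 31
```

View pics/f1.png

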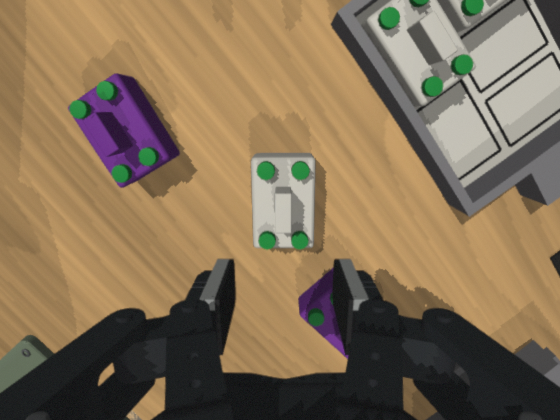

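View pics/f1t.png

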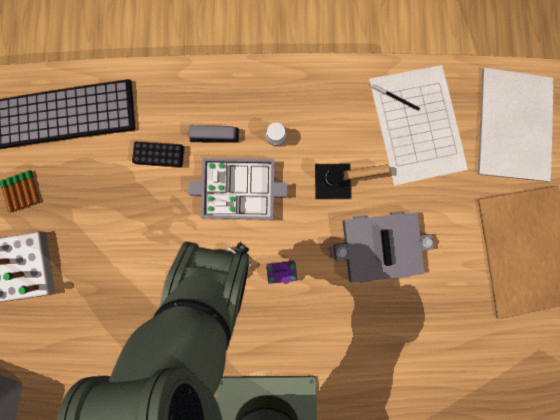

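```bash
python3 -m jog '[[[0,0,0.01],[-1.8,-1.3,-40],0],[[0,0,0.01],[-1.8,-1.3,-75],0],[[0,0,0.01],[-1.8,-1.3,-100],0],[[0,0,0.01],[-1.8,-1.3,-118],0],[[0,0,0.01],[-1.8,-1.3,-125],0],[[0,0,0.01],[-1.8,-1.3,-125],0],[[0,0,0.01],[-1.8,-1.3,-125],1],[[0,0,0.01],[-1.8,-1.3,-125],1],[[0,0,0.01],[-1.8,-1.3,-125],1],[[0,0,0.01],[-1.8,-1.3,-125],1]]' 40
```

```text
time: 15.2
tool_pos: [433.5, 76.2, 1.0]
tool_rot: [179.9, -0.1, 51.5]
contact_force: [-1.0, -0.2, 8.4]
width: 0.131
```

```bash
python3 -m jog '[[[0,0,0],[0,0,40],1],[[0,0,0],[0,0,80],1],[[0,0,-0.12],[30,-10,110],1],[[0,0,-0.24],[65,-20,120],1],[[0,0,-0.36],[105,-30,120],1],[[0,0,-0.48],[140,-40,120],1],[[0,0,-0.6],[175,-52,120],1],[[0,0,-0.72],[205,-62,120],1],[[0,0,-0.84],[217.3,-65.7,120],1],[[0,0,-0.93],[217.3,-65.7,120],1]]'
python3 -m jog '[[[0,0,0],[0,0,-5],1],[[0,0,0],[0,0,-30],1],[[0,0,0],[0,0,-60],1],[[0,0,0],[0,0,-80],1],[[0,0,0],[0,0,-95],1],[[0,0,0],[0,0,-103],1],[[0,0,0],[0,0,-105],1],[[0,0,0],[0,0,-105],1],[[0,0,0],[0,0,-105],1],[[0,0,0],[0,0,-105],1]]'
python3 - <<'E'
from h import *
p=shot("wrist"); save(p,"g1"); held(p); s=read_state();print(s["tool_pos"],s["tool_rot"]); casefit(p)
E
```

```text
time: 16.03
tool_pos: [652.0, 9.3, 120.1]
tool_rot: [180.0, -0.1, -2.2]
contact_force: [-0.9, -0.5, -3.6]
width: 0.128
time: 16.87
tool_pos: [650.8, 10.4, 16.0]
tool_rot: [-180.0, -0.1, -1.7]
contact_force: [0.8, 0.2, -0.3]
width: 0.129
held: n 3843 front x [33.25462847 34.49547199 35.00521297] y [-22.2920313   24.85249172] z -32.585303013352856
edge slope deg 1.1463982207231367 [34.7 34.7 34.6 35.  35.4 34.9 35.  35.  35.5 35.4 35.5]
[650.74416893  10.42723104  15.89293918] [-1.79986304e+02 -7.49481505e-02 -1.75908930e+00]
score 0.59 n 34130
rim z 37.235781818413926 floor z 5.701166686600459
rim fit [623.3  65.2] yaw -1.71 cost 103.9 14568
```

View pics/g1.png

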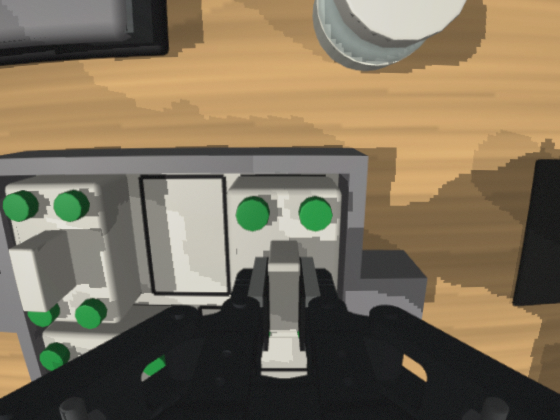

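```bash
python3 -m jog '[[[0,0,0],[1,0.2,-3],1],[[0,0,0],[1,0.2,-5],1],[[0,0,0],[1,0.2,-7],1],[[0,0,0],[1,0.2,-9],1],[[0,0,0],[1,0.2,-9],1],[[0,0,0],[1,0.2,-9],0.6],[[0,0,0],[1,0.2,-9],0.4],[[0,0,0],[1,0.2,-9],0.35],[[0,0,0],[1,0.2,-9],0.35],[[0,0,0],[1,0.2,-9],0.35]]'
python3 -m jog '[[[0,0,0],[0,0,30],0.35],[[0,0,0],[0,0,70],0.35],[[0,0,0],[-15,10,110],0.2],[[0,0,0],[-30,20,150],0],[[0,0,0],[-50,40,180],0],[[0,0,0],[-70,50,180],0],[[0,0,0],[-70,50,180],0],[[0,0,0],[-70,50,180],0],[[0,0,0],[-70,50,180],0],[[0,0,0],[-70,50,180],0]]'
python3 - <<'E'
from h import *
p=shot("wrist"); save(p,"g2"); s=read_state();print(s["tool_pos"],s["tool_rot"]); casefit(p)
for d in nets.tip_of(p,"case")[:1]+nets.tip_of(p,"place0")[:5]: print(d["score"],d["pixel"],atz(p,d["pixel"],6))
blocks(p,.3)
E
```

```text
time: 17.8
tool_pos: [651.3, 10.6, 5.7]
tool_rot: [-180.0, 0.0, -1.8]
contact_force: [-0.5, 0.6, -0.2]
width: 0.324
time: 18.63
tool_pos: [581.6, 59.9, 185.3]
tool_rot: [180.0, 0.0, -1.8]
contact_force: [0.8, -0.8, -0.1]
width: 0.498
[581.57415009  59.86079164 185.28387419] [ 1.79968505e+02  3.44883996e-02 -1.83445576e+00]
score 0.61 n 23556
rim z 37.28757064876933 floor z 5.794151441106521
rim fit [623.   65.5] yaw -1.77 cost 287.2 9824
0.95 [279.9, 133.1] [628.43895511  60.63596812   6.        ]
0.73 [313.3, 178.5] [581.74768736  28.01319283   6.        ]
0.71 [277.2, 106.9] [653.73619416  62.42006622   6.        ]
white 0.94 [335. 108.] z50 39.7 body [649.6   9.5] [74.3 49.7] -1.8 grip [649.9   9.5] [29.3 12.2] -0.4 n 4816
white 0.71 [214. 105.] z50 39.6 body [653.7 122. ] [75.4 56.6] -2.2 grip [653.6 119.1] [29.6 12.5] -1.3 n 5040
white 0.67 [233. 183.] z50 39.7 body [584.5 110.2] [82.2 49.8] 88.2 grip [583.9 106.5] [30.  12.5] 88.3 n 4371
PURPLE 0.65 [406. 310.] z50 22.0 body [433.5 -71.7] [15.9  2.6] -89.8 grip - n 208
```

View pics/g2.png

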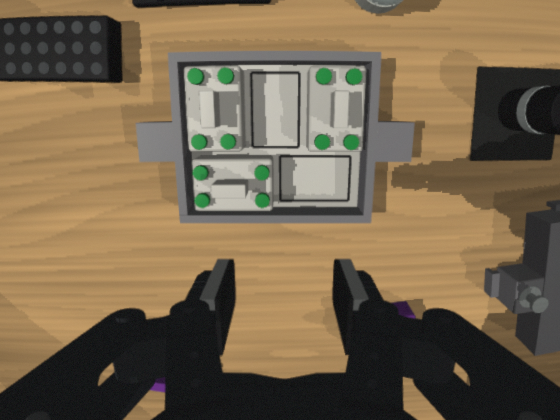

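Run:
```python
from h import *
p=shot("wrist"); W=cloud(p)
i=p["pixels"][45:230,165:390]; cv2.imwrite("pics/g3.png",cv2.resize(i,None,fx=3.5,fy=3.2,interpolation=cv2.INTER_CUBIC))
# rim-only fit: exclude block masks
m=(W[...,2]>33)&(W[...,2]<45)
bm=np.zeros(m.shape,bool)
for d in nets.trace(p,"block0"):
    if d["score"]>.3: bm|=cv2.dilate(d["mask"].astype(np.uint8),np.ones((5,5)))>0
g=p["pixels"].mean(-1)
m&=~bm&(W[...,0]>520)&(W[...,1]>-70)&(W[...,1]<205)
T=W[m][:,:2]
from scipy.optimize import least_squares
def sd(q,hx,hy):
    a=np.abs(q)-[hx,hy]; return np.hypot(*np.maximum(a,0).T)+np.minimum(a.max(1),0)
def f(v):
    c,s=np.cos(v[2]),np.sin(v[2]); q=(T-v[:2])@np.array([[c,-s],[s,c]])
    return np.maximum(np.minimum.reduce([np.maximum(sd(q,78,93),-sd(q,70,85)),sd(q-[0,110],18,17),sd(q+[0,110],18,17)]),0)
r=least_squares(f,[625,66,-.03],loss="soft_l1",f_scale=1.,diff_step=1e-4); print(r.x[:2],np.degrees(r.x[2]),r.cost,len(T))
v=r.x;c,s=np.cos(v[2]),np.sin(v[2])
for d in nets.trace(p,"block0")[:5]:
    P=W[d["mask"]];g=P[P[:,2]>58]
    if len(g)<20: continue
    ctr,_,a=rect(g[:,:2]); q=(np.array(ctr)-v[:2])@np.array([[c,-s],[s,c]]); 
    top=P[(P[:,2]>38.5)&(P[:,2]<41.5)]; ct,sz,at=rect(top[:,:2]); qt=(np.array(ct)-v[:2])@np.array([[c,-s],[s,c]])
    print(np.round(q,1),"top",np.round(qt,1),sz,at-np.degrees(v[2]))
```

```text
[623.38394361  65.44620962] -1.3888974602667954 4307.701070921197 9874
[29.  54.4] top [29.  54.2] [73.7 49.5] -0.2111025397332047
[-257.   129.6] top [-621.6  -80.5] [0. 0.] 1.3888974602667954
[ 27.9 -55.4] top [ 27.6 -55.2] [73.8 48.6] -0.8111025397332048
[-40.1  40.4] top [-40.4  39.8] [73.2 48.9] 89.48889746026678
```

View pics/g3.png

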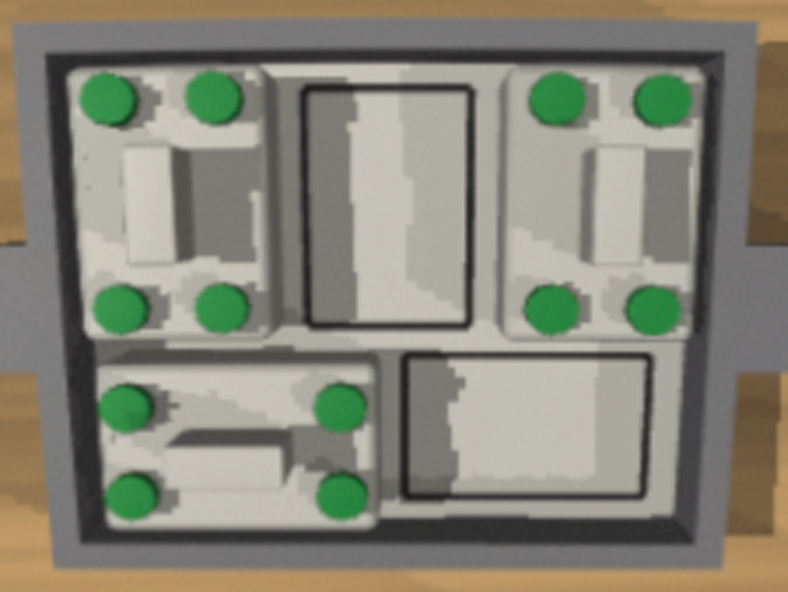

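```bash
python3 -m jog '[[[0,0,0.127],[-12,-40,5],0],[[0,0,0.127],[-24,-80,5],0],[[0,0,0.127],[-36,-119,5],0],[[0,0,0.127],[-48,-158,5],0],[[0,0,0.127],[-60,-197,5],0],[[0,0,0.127],[-72,-236,5],0],[[0,0,0.127],[-84,-275,5],0],[[0,0,0.127],[-96,-314,5],0],[[0,0,0.127],[-106,-350,5],0],[[0,0,0.127],[-110,-362,5],0]]'
cat >> h.py <<'E'
def lidfit(p,yaw0,half=True):
    W=cloud(p); m=None
    for d in nets.trace(p,"lid"):
        if d["score"]>.4: m=d["mask"]; break
    P=W[m]; P=P[~np.isnan(P[:,0])]; print("lid score",d["score"])
    zt=np.median(P[:,2]); print("median z",zt)
    b=P[(P[:,2]>zt+22)&(P[:,2]<zt+34)]; print("bar",*rect(b[:,:2]),"z",np.median(b[:,2]))
    t=P[(abs(P[:,2]-zt)<4)]; print("top",*rect(t[:,:2]))
    return P,W
E
python3 - <<'E'
from h import *
p=shot("wrist");p=shot("wrist");p=shot("wrist")
s=read_state();print(s["tool_pos"],s["tool_rot"]); save(p,"h1")
lidfit(p,5.5)
for l in ("pin_l_top","pin_r_top","lid"):
    for d in nets.tip_of(p,l)[:2]:
        W=cloud(p);c,r=np.round(d["pixel"]).astype(int); print(l,d["score"],d["pixel"],W[r,c])
E
```

```text
time: 19.87
tool_pos: [468.7, -306.9, 191.2]
tool_rot: [179.9, 0.0, 5.2]
contact_force: [-0.9, -0.4, 0.5]
width: 0.501
[ 470.79607099 -302.31513039  190.79311858] [-1.79994821e+02  5.97400189e-03  5.37612291e+00]
lid score 0.72
median z 23.859806561563545
bar [0. 0.] [0. 0.] 0.0 z nan
top [588.2 -35.4] [90.3 30.8] -30.9
pin_l_top 0.62 [162.6, 195.2] [ 456.44889159 -198.86899831   64.54187552]
pin_r_top 0.83 [409.7, 197.4] [ 474.9690965  -418.61580131   64.89438278]
lid 0.68 [288.5, 178.8] [ 483.2687525  -308.03962112   78.17706238]
  return _methods._mean(a, axis=axis, dtype=dtype,
  ret = ret.dtype.type(ret / rcount)
```

View pics/h1.png

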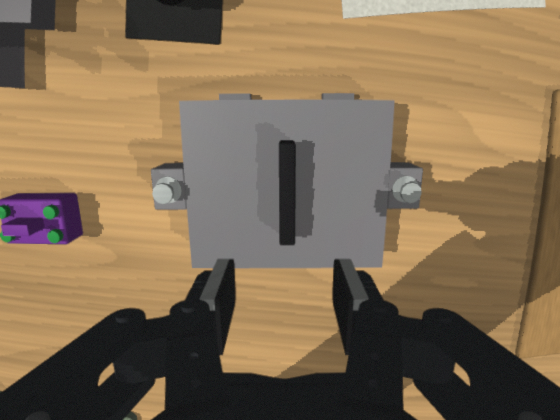

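```bash
cat >> h.py <<'E'
def lid2(p,c,zt,r=75):
    W=cloud(p); n=~np.isnan(W[...,0])&(np.hypot(W[...,0]-c[0],W[...,1]-c[1])<r)
    b=W[n&(W[...,2]>zt+24)&(W[...,2]<zt+34)]; print("bar",*rect(b[:,:2]),"z",np.median(b[:,2]),len(b))
    n=~np.isnan(W[...,0])&(np.hypot(W[...,0]-c[0],W[...,1]-c[1])<140)
    t=W[n&(abs(W[...,2]-zt)<3)]; print("top",*rect(t[:,:2]),"z",np.median(t[:,2]))
    for s in (1,-1):
        for l in ("pin_l_top",):
            pass
E
python3 - <<'E'
from h import *
p=shot("wrist"); lid2(p,(472,-305),48)
s=read_state();print(s["tool_pos"],s["tool_rot"])
E
```

```text
bar [ 468.4 -308.8] [90.2 13.4] 5.6 z 77.233095906269 1659
top [ 468.5 -308.6] [253.2 159.8] -84.4 z 47.354279228590116
[ 471.81918546 -300.43661604  190.86801787] [-1.79976411e+02 -7.57033509e-03  5.57192942e+00]
```

Run:
```python
from h import *
for i in range(5):
    s=read_state();print(s["tool_pos"],s["tool_rot"],s["dq"].round(1)); p=shot("wrist"); 
lid2(p,(472,-305),48)
p=shot("top"); W=cloud(p); lid2(p,(472,-305),49)
```

```text
[ 471.81918546 -300.43661604  190.86801787] [-1.79976411e+02 -7.57033509e-03  5.57192942e+00] [ 0.2  0.   0.1 -0.1  0.   0.1  0.1]
[ 471.7548825  -300.59657208  190.86956313] [-1.79982313e+02 -5.32017875e-03  5.56088902e+00] [ 0.4  0.1  0.2 -0.1  0.  -0.   0.1]
[ 471.6410192  -300.79615577  190.87913229] [-1.79988210e+02 -2.13185299e-03  5.54906258e+00] [ 0.3  0.   0.1 -0.1 -0.   0.1  0.1]
[ 471.56913164 -300.94039571  190.9002535 ] [-1.79989886e+02 -3.30135125e-03  5.53243738e+00] [ 0.3  0.1  0.1 -0.1 -0.1  0.   0.1]
[ 471.50495638 -301.08474012  190.89014704] [-1.79995190e+02 -2.06091222e-03  5.52285650e+00] [ 0.2 -0.   0.   0.  -0.1  0.1  0.1]
bar [ 468.4 -308.8] [89.7 13.4] 5.5 z 77.30106287457866 1668
top [ 468.4 -308.5] [253.4 160.6] -84.5 z 47.36648492969914
bar [ 473.5 -306.4] [90.7 16. ] 5.5 z 78.4881522753767 135
top [ 472.2 -291.4] [221.7 161.2] -84.5 z 48.74361993884622
```

```bash
python3 -m jog '[[[0,0,0],[-2,-7,-40],0],[[0,0,0],[-2,-7,-80],0],[[0,0,0],[-2,-7,-115],0],[[0,0,0],[-2,-7,-145],0],[[0,0,0],[-2,-7,-160],0],[[0,0,0],[-2,-7,-167],0],[[0,0,0],[-2,-7,-169],0],[[0,0,0],[-2,-7,-169],0],[[0,0,0],[-2,-7,-169],0.4],[[0,0,0],[-2,-7,-169],0.6]]' 90
python3 -m jog '[[[0,0,0],[0,0,0],1],[[0,0,0],[0,0,0],1],[[0,0,0],[0,0,0],1],[[0,0,0],[0,0,0],1],[[0,0,0],[0,0,3],1],[[0,0,0],[0,0,8],1],[[0,0,0],[0,0,15],1],[[0,0,0],[0,0,25],1],[[0,0,0],[0,0,25],1],[[0,0,0],[0,0,25],1]]' 90
python3 - <<'E'
from h import *
s=read_state();print(s["tool_pos"],s["tool_rot"],s["width"],s["contact_force"],s["moment"])
p=shot("wrist"); save(p,"i1")
E
```

```text
time: 21.4
tool_pos: [469.8, -308.7, 23.0]
tool_rot: [179.9, -0.1, 5.5]
contact_force: [0.3, -0.1, -0.3]
width: 0.226
time: 22.23
tool_pos: [469.6, -308.6, 47.5]
tool_rot: [180.0, -0.0, 5.5]
contact_force: [0.6, 1.1, -5.3]
width: 0.137
[ 469.61149002 -308.55692665   47.52057992] [ 1.79968057e+02 -4.69423525e-02  5.49785604e+00] 0.13670295650185185 [ 0.5574398   1.05712883 -5.30499728] [ 0.04025797 -0.04148626  0.01750971]
```

View pics/i1.png

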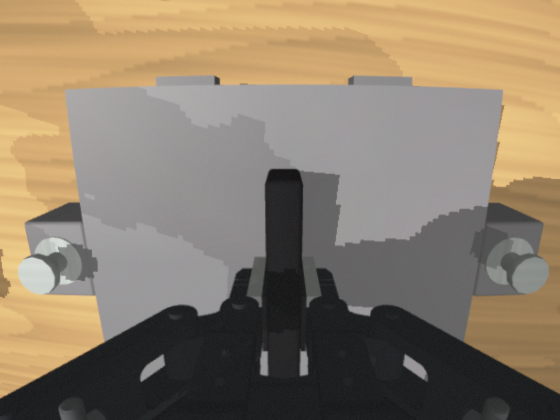

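```bash
cat >> h.py <<'E'
def heldlid(p):
    Q=toolcloud(p); q=Q[(abs(Q[...,1])<90)&(Q[...,0]>10)&(Q[...,0]<100)&(Q[...,2]<-15)&(Q[...,2]>-40)]
    z=np.median(q[:,2]); q=q[abs(q[:,2]-z)<5]
    A=np.c_[q[:,:2],np.ones(len(q))]; k=np.linalg.lstsq(A,q[:,2],rcond=None)[0]; print("lid top tool z",z,"slopes deg",np.degrees(k[:2]))
    ys=np.arange(-80,81,16); xs=[np.percentile(q[abs(q[:,1]-y)<3][:,0],99.5) for y in ys]
    print("front x",np.round(xs,1),"slope",np.degrees(np.polyfit(ys,xs,1)[0]),np.mean(xs))
    print("y range", np.percentile(q[:,1],[.2,99.8]))
E
python3 - <<'E'
from h import *
p=shot("wrist"); heldlid(p)
Q=toolcloud(p); b=Q[(abs(Q[...,1])<9)&(Q[...,2]<-50)&(Q[...,2]>-62)&(Q[...,0]>14)&(Q[...,0]<70)]; print(b[:,0].max(),np.median(b[:,2]))
E
```

```text
lid top tool z -24.34728976785763 slopes deg [ 0.11257936 -0.04856387]
front x [78.7 78.6 78.5 78.7 78.9 78.9 78.9 78.7 78.6 78.6 78.7] slope 0.021840302661795975 78.70728821014615
y range [-89.57806921  89.6152191 ]
44.134097958826125 -54.2177155950415
```

```bash
python3 -m jog '[[[0,0,0],[0,0,30],1],[[0,0,0],[0,0,65],1],[[0,0,0],[5,10,95],1],[[0,0,0],[15,35,110],1],[[0,0,-0.03],[28,68,110],1],[[0,0,-0.06],[42,102,110],1],[[0,0,-0.09],[56,136,110],1],[[0,0,-0.127],[70,170,110],1],[[0,0,-0.127],[84,204,110],1],[[0,0,-0.127],[98,238,110],1]]' 90
python3 -m jog '[[[0,0,0],[14,34,0],1],[[0,0,0],[28,68,0],1],[[0,0,0],[42,100,0],1],[[0,0,0],[52,125,-8],1],[[0,0,0],[57,135,-25],1],[[0,0,0],[57.6,137,-45],1],[[0,0,0],[57.6,137,-60],1],[[0,0,0],[57.6,137,-70],1],[[0,0,0],[57.6,137,-75],1],[[0,0,0],[57.6,137,-75],1]]' 90
python3 - <<'E'
from h import *
for i in range(3): p=shot("wrist")
s=read_state();print(s["tool_pos"],s["tool_rot"],s["width"],s["contact_force"])
save(p,"j1"); heldlid(p)
E
```

```text
time: 23.17
tool_pos: [567.5, -68.4, 156.5]
tool_rot: [-180.0, 0.0, -1.8]
contact_force: [1.1, -0.3, -5.3]
width: 0.136
time: 24.0
tool_pos: [624.5, 66.3, 81.1]
tool_rot: [180.0, 0.1, -1.8]
contact_force: [0.1, -0.3, -5.9]
width: 0.137
[625.31205485  66.34063067  82.75743163] [-1.79989963e+02 -6.54333611e-02 -1.80259179e+00] 0.14132554080080756 [-0.82150517 -0.26776183 -5.62909936]
lid top tool z -23.776078609792012 slopes deg [ 0.16306826 -0.02753366]
front x [78.4 78.4 78.4 78.5 78.7 78.6 78.7 78.4 78.4 78.4 78.5] slope 0.024205952567819437 78.48151694136192
y range [-89.53935917  89.66410798]
```

View pics/j1.png

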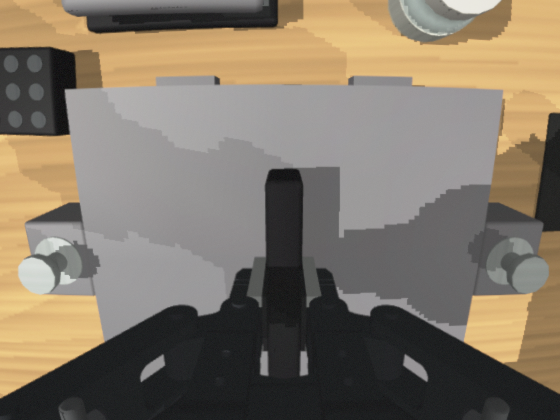

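```bash
python3 -m jog '[[[0,0,0],[0,0,-5],1],[[0,0,0],[0,0,-11],1],[[0,0,0],[0,0,-16],1],[[0,0,0],[0,0,-19],1],[[0,0,0],[0,0,-21],1],[[0,0,0],[0,0,-22],1],[[0,0,0],[0,0,-23],1],[[0,0,0],[0,0,-24],1],[[0,0,0],[0,0,-25],1],[[0,0,0],[0,0,-25],1]]' 90
python3 - <<'E'
from h import *
s=read_state();print(s["tool_pos"],s["contact_force"],s["moment"])
p=shot("scene"); i=p["pixels"][170:290,240:400]; cv2.imwrite("pics/j2.png",cv2.resize(i,None,fx=4.8,fy=4.8,interpolation=cv2.INTER_CUBIC))
E
```

```text
time: 24.98
tool_pos: [624.9, 66.5, 56.8]
tool_rot: [-180.0, 0.0, -1.8]
contact_force: [0.0, -0.1, -5.8]
width: 0.14
[624.86353137  66.54396535  56.76333881] [ 0.0407812  -0.06194848 -5.80485104] [ 0.04086623 -0.00901778 -0.07625873]
```

View pics/j2.png

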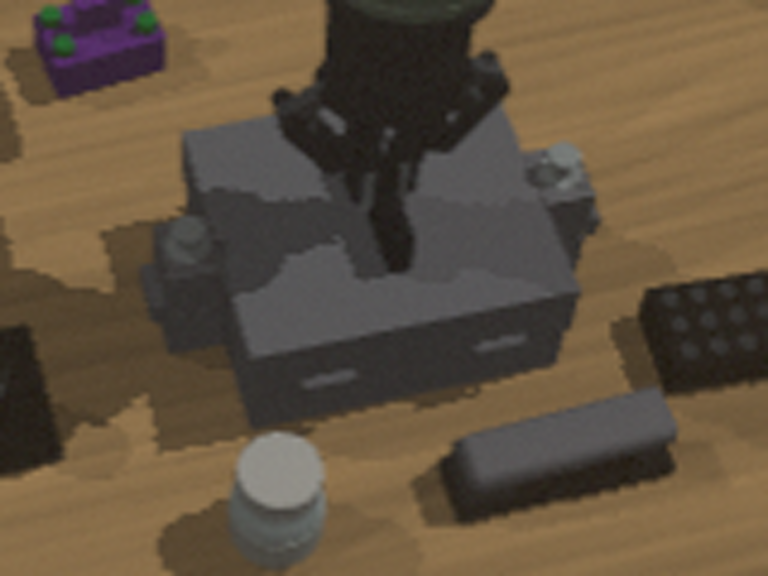

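```bash
python3 -m jog '[[[0,0,0],[0,0,-1],1],[[0,0,0],[0,0,-2],1],[[0,0,0],[0,0,-3],1],[[0,0,0],[0,0,-3.5],1],[[0,0,0],[0,0,-4],1],[[0,0,0],[0,0,-4.5],1],[[0,0,0],[0,0,-5],1],[[0,0,0],[0,0,-5],1],[[0,0,0],[0,0,-5],1],[[0,0,0],[0,0,-5],1]]' 90
```

```text
time: 25.87
tool_pos: [624.9, 66.6, 53.2]
tool_rot: [-180.0, -0.0, -1.8]
contact_force: [-8.6, 1.0, 19.4]
width: 0.144
```

```bash
python3 -m jog '[[[0,0,0],[0,0,1],1],[[0,0,0],[0,0,1],0.6],[[0,0,0],[0,0,1],0.3],[[0,0,0],[0,0,1],0],[[0,0,0],[0,0,1],0],[[0,0,0],[0,0,30],0],[[0,0,0],[0,0,65],0],[[0,0,0],[0,0,100],0],[[0,0,0],[-20,0,140],0],[[0,0,0],[-30,0,150],0]]' 90
python3 - <<'E'
from h import *
for i in range(4): p=shot("wrist")
s=read_state();print(s["tool_pos"],s["tool_rot"],s["contact_force"])
save(p,"k1"); lid2(p,(625,66),78)
W=cloud(p)
for l in ("pin_l_top","pin_r_top"):
    for d in nets.tip_of(p,l)[:2]:
        c,r=np.round(d["pixel"]).astype(int); print(l,d["score"],d["pixel"],W[r,c])
E
```

```text
time: 26.7
tool_pos: [595.3, 65.8, 206.3]
tool_rot: [-180.0, -0.3, -1.8]
contact_force: [0.2, -0.1, 0.1]
width: 0.502
[595.03009086  66.92961922 201.69288795] [-1.79967659e+02 -9.58948044e-03 -1.76627231e+00] [ 0.04464145  0.84396379 -0.86189801]
bar [623.4  65.3] [88.6 13.8] -2.1 z 107.22136617247693 2040
top [623.6  65.1] [253.9 160.8] 88.2 z 77.35423141408907
pin_r_top 0.66 [415.7, 162.4] [620.53597355 -43.47802182  95.74802801]
```

View pics/k1.png

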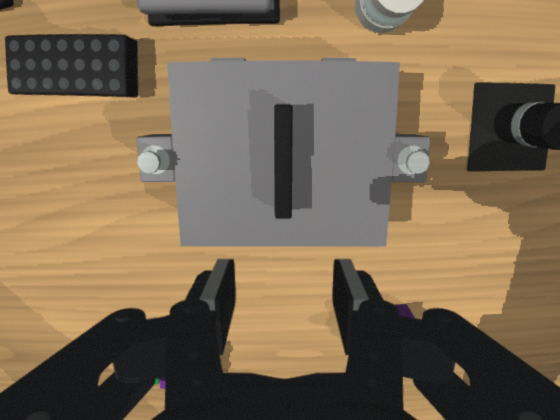

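Run:
```python
from h import *
p=shot("wrist"); Q=toolcloud(p)
for px in [(284,378),(284,385),(284,400),(284,415),(230,375),(225,262),(340,262),(225,300),(190,340),(130,312)]: print(px,np.round(Q[px[1],px[0]],1))
p=shot("top"); W=cloud(p); save(p,"k2")
for l in ("mallet","mat"):
    d=nets.trace(p,l)[0]; P=W[d["mask"]]; P=P[~np.isnan(P[:,0])]
    h=P[P[:,2]>75]; n=P[(P[:,2]>48)&(P[:,2]<66)]
    print(l,d["score"], "head",rect(h[:,:2]) if len(h)>3 else "","handle",rect(n[:,:2]) if len(n)>3 else rect(P[:,:2]), np.median(n[:,2]) if len(n) else "")
```

```text
(284, 378) [-268.4    2.   201.6]
(284, 385) [   8.7    1.3 -114.6]
(284, 400) [   8.5    1.3 -118.9]
(284, 415) [   8.4    1.3 -122.9]
(230, 375) [   7.2  -11.6 -109.8]
(225, 262) [  8.2 -22.8 -45.6]
(340, 262) [  8.   24.4 -44.9]
(225, 300) [  1.6 -20.1 -64.6]
(190, 340) [  13.9  -21.8 -105.4]
(130, 312) [ 11.1 -44.1 -88.9]
mallet 0.68 head (array([ 651.3, -181.8]), array([40.4, 40. ]), 89.2) handle (array([ 656.6, -241.6]), array([164.4,  34.2]), -82.2) 57.25202455808403
mat 0.68 head  handle (array([ 646.5, -184.2]), array([96.3, 93.3]), 89.2)
```

```bash
python3 -m jog '[[[0,0,0.12],[5,-20,0],0],[[0,0,0.24],[12,-55,0],0],[[0,0,0.36],[19,-90,0],0],[[0,0,0.48],[26,-125,0],0],[[0,0,0.6],[33,-160,0],0],[[0,0,0.72],[40,-195,0],0],[[0,0,0.84],[48,-230,0],0],[[0,0,0.96],[55,-265,0],0],[[0,0,1.08],[60,-290,0],0],[[0,0,1.2],[61,-294,0],0]]' 90
python3 -m jog '[[[0,0,0.12],[0,0,0],0],[[0,0,0.24],[0,0,0],0],[[0,0,0.36],[0,0,0],0],[[0,0,0.48],[0,0,0],0],[[0,0,0.577],[0,0,0],0],[[0,0,0.577],[0,0,0],0],[[0,0,0.577],[0,0,0],0],[[0,0,0.577],[0,0,0],0],[[0,0,0.577],[0,0,0],0],[[0,0,0.577],[0,0,0],0]]' 90
cat >> h.py <<'E'
def mal(p,z0=4,c=(650,-182)):
    W=cloud(p); n=~np.isnan(W[...,0])&(np.hypot(W[...,0]-c[0],W[...,1]-c[1])<160)
    h=W[n&(W[...,2]>z0+74)&(W[...,2]<z0+86)]; k=W[n&(W[...,2]>z0+46)&(W[...,2]<z0+57)]
    (cc,rr)=cv2.minEnclosingCircle(h[:,:2].astype(np.float32)); print("head",np.round(cc,1),round(rr,1),np.median(h[:,2]),len(h))
    print("handle",*rect(k[:,:2]),np.median(k[:,2]),len(k))
E
python3 - <<'E'
from h import *
for i in range(2): p=shot("wrist")
s=read_state();print(s["tool_pos"],s["tool_rot"])
save(p,"l1"); mal(p)
E
```

```text
time: 28.03
tool_pos: [654.8, -233.3, 200.7]
tool_rot: [-180.0, 0.1, 67.0]
contact_force: [-1.1, 0.6, -0.3]
width: 0.502
time: 28.87
tool_pos: [655.9, -227.4, 201.8]
tool_rot: [-180.0, 0.0, 99.9]
contact_force: [0.1, -0.6, -0.1]
width: 0.499
[ 655.93649749 -227.37428872  201.84172739] [-1.79991152e+02  3.95458990e-03  9.99775930e+01]
head [ 651. -181.] 21.1 83.30129126733033 1991
handle [ 656.5 -241.5] [163.8  30.6] -82.2 56.14408594828603 2639
```

View pics/l1.png

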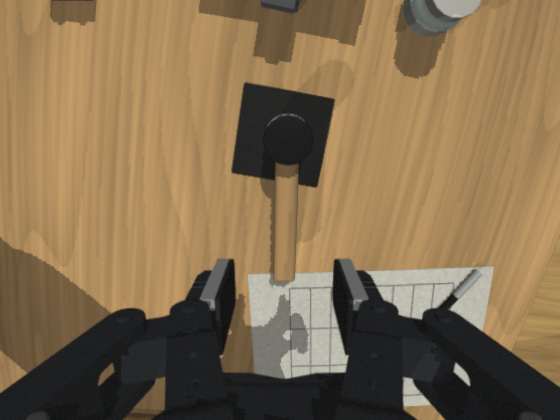

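Run:
```python
from h import *
p=shot("wrist"); W=cloud(p)
n=~np.isnan(W[...,0])
r=np.hypot(W[...,0]-651,W[...,1]+181)
k=W[n&(r>28)&(r<150)&(W[...,2]>50)&(W[...,2]<60)]; print("handle",rect(k[:,:2]),np.median(k[:,2]))
m=W[n&(r<75)&(W[...,2]<7)&(p["pixels"].max(-1)<60)]; print("mat",rect(m[:,:2]),np.median(m[:,2]),len(m))
s=read_state();print(s["tool_pos"],s["tool_rot"])
```

```text
handle (array([ 663.5, -264.7]), array([117.1,  22. ]), -81.4) 56.165532736216676
mat (array([ 645.6, -183.8]), array([93.6, 92.9]), -89.9) 3.36172375592173 5485
[ 655.93367572 -227.41567137  201.8439878 ] [-1.79992779e+02  4.42236994e-03  9.99891989e+01]
```

```bash
python3 -m jog '[[[0,0,-0.024],[1.8,1.9,-40],0],[[0,0,-0.024],[1.8,1.9,-80],0],[[0,0,-0.024],[1.8,1.9,-120],0],[[0,0,-0.024],[1.8,1.9,-150],0],[[0,0,-0.024],[1.8,1.9,-180],0],[[0,0,-0.024],[1.8,1.9,-200],0],[[0,0,-0.024],[1.8,1.9,-208],0],[[0,0,-0.024],[1.8,1.9,-210],0],[[0,0,-0.024],[1.8,1.9,-210],0],[[0,0,-0.024],[1.8,1.9,-210],0.2]]' 120
python3 -m jog '[[[0,0,0],[0,0,0],1],[[0,0,0],[0,0,0],1],[[0,0,0],[0,0,0],1],[[0,0,0],[0,0,0],1],[[0,0,0],[0,0,0],1],[[0,0,0],[0,0,0],1],[[0,0,0],[0,0,0],1],[[0,0,0],[0,0,0],1],[[0,0,0],[0,0,0],1],[[0,0,0],[0,0,0],1]]' 120
python3 - <<'E'
from h import *
p=shot("wrist"); save(p,"m1"); mal(p)
s=read_state();print(s["tool_pos"],s["tool_rot"],s["contact_force"],s["moment"],s["width"])
E
```

```text
time: 29.85
tool_pos: [658.5, -225.9, -6.5]
tool_rot: [179.9, 0.1, 98.6]
contact_force: [-0.8, -0.3, 0.2]
width: 0.399
time: 30.68
tool_pos: [658.4, -225.9, -6.4]
tool_rot: [179.9, 0.1, 98.7]
contact_force: [-2.4, -0.4, 9.8]
width: 0.236
head [ 656.  -211.4] 51.7 83.50860000700385 27646
handle [ 657.4 -210.4] [101.5  46.9] 89.5 55.966482493261694 6547
[ 658.43326892 -225.94546512   -6.38506795] [1.79899325e+02 6.09044128e-02 9.86478947e+01] [-1.88466933 -0.37623557 10.24835029] [0.20602205 0.52236545 0.08570036] 0.23278447072469646
```

View pics/m1.png

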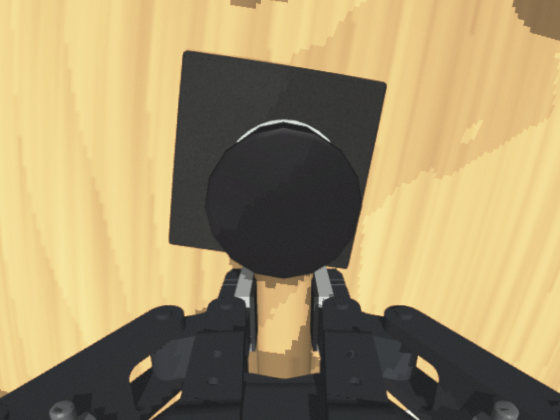

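```bash
python3 -m jog '[[[0,0,0],[0,0,5],1],[[0,0,0],[0,0,20],1],[[0,0,0],[0,0,45],1],[[0,0,0],[0,0,80],1],[[0,0,0],[0,0,115],1],[[0,0,0],[0,0,140],1],[[0,0,0],[0,0,150],1],[[0,0,0],[0,0,150],1],[[0,0,0],[0,0,150],1],[[0,0,0],[0,0,150],1]]' 120
cat >> h.py <<'E'
def hmal(p):
    Q=toolcloud(p); q=Q[(abs(Q[...,1])<30)&(Q[...,0]>20)&(Q[...,0]<75)&(Q[...,2]<-60)&(Q[...,2]>-110)]
    z=np.median(q[:,2]); q=q[abs(q[:,2]-z)<4]
    A=np.c_[q[:,:2],np.ones(len(q))]; k=np.linalg.lstsq(A,q[:,2],rcond=None)[0]
    cc,rr=cv2.minEnclosingCircle(q[:,:2].astype(np.float32))
    print("mallet top tool z at centre",k@[cc[0],cc[1],1],"slopes deg",np.degrees(k[:2]).round(2),"circle",np.round(cc,1),round(rr,1),"face z tool",k@[cc[0],cc[1],1]+80)
E
python3 - <<'E'
from h import *
for i in range(2):p=shot("wrist")
save(p,"m2"); hmal(p)
s=read_state();print(s["tool_pos"],s["tool_rot"],s["contact_force"],s["moment"],s["width"])
E
```

```text
time: 31.57
tool_pos: [656.9, -225.2, 140.1]
tool_rot: [-179.9, -0.1, 98.6]
contact_force: [-0.2, -0.2, -3.5]
width: 0.235
mallet top tool z at centre -89.26694481205237 slopes deg [0.25 0.11] circle [45.6 -0.3] 21.0 face z tool -9.266944812052373
[ 657.08260367 -225.30782862  140.23628813] [-1.79871670e+02 -6.28449335e-02  9.86467694e+01] [-0.35288615  0.2850416  -3.52426302] [-0.10006648 -0.03652264 -0.00513459] 0.23127061353434625
```

View pics/m2.png

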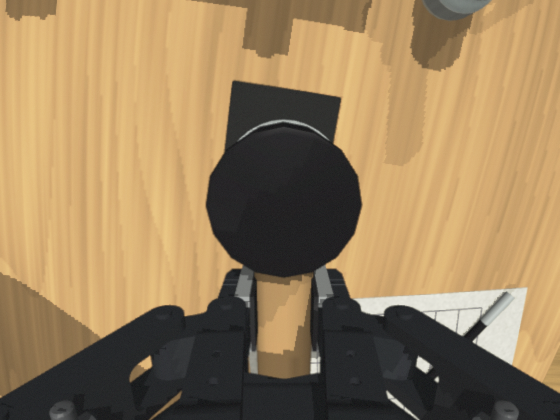

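```bash
python3 -m jog '[[[0,0,0],[-5,20,0],1],[[0,0,0],[-12,50,0],1],[[0,0,0],[-20,85,0],1],[[0,0,0],[-27,115,0],1],[[0,0,0],[-29.4,132,0],1],[[0,0,0],[-29.4,135.6,-5],1],[[0,0,0],[-29.4,135.6,-15],1],[[0,0,0],[-29.4,135.6,-25],1],[[0,0,0],[-29.4,135.6,-32],1],[[0,0,0],[-29.4,135.6,-35],1]]' 120
python3 - <<'E'
from h import *
for i in range(2):p=shot("wrist")
save(p,"n1"); hmal(p)
s=read_state();print(s["tool_pos"],s["tool_rot"],s["contact_force"],s["moment"],s["width"])
p=shot("scene"); save(p,"n1s")
i=p["pixels"][130:290,220:400]; cv2.imwrite("pics/n1s.png",cv2.resize(i,None,fx=4,fy=3.7,interpolation=cv2.INTER_CUBIC))
E
```

```text
time: 32.5
tool_pos: [627.5, -91.0, 104.8]
tool_rot: [-179.9, -0.0, 98.6]
contact_force: [0.0, -0.0, -3.8]
width: 0.231
mallet top tool z at centre -88.52483099463774 slopes deg [0.3  0.16] circle [45.6 -0.6] 21.0 face z tool -8.524830994637739
[627.93594625 -90.68858534 105.8997093 ] [-1.79919155e+02 -7.30912473e-03  9.85936375e+01] [-0.67663078  0.54821992 -2.52810281] [-0.0643066  -0.04821064  0.00379564] 0.2365998564508928
```

View pics/n1.png

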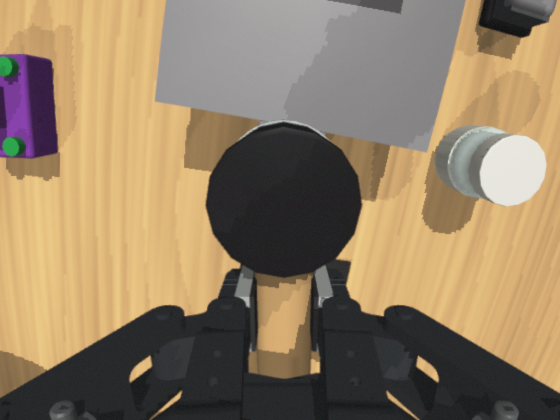

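View pics/n1s.png

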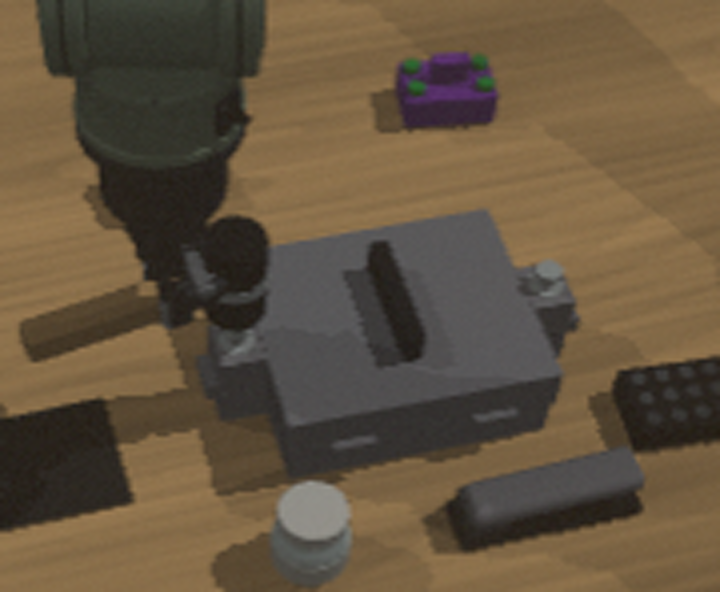

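```bash
python3 -m jog '[[[0,0,0],[0,0,-5],1],[[0,0,0],[0,0,-10],1],[[0,0,0],[0,0,-14],1],[[0,0,0],[0,0,-17],1],[[0,0,0],[0,0,-19],1],[[0,0,0],[0,0,-21],1],[[0,0,0],[0,0,-23],1],[[0,0,0],[0,0,-24],1],[[0,0,0],[0,0,-25],1],[[0,0,0],[0,0,-26],1]]' 120
python3 -m jog '[[[0,0,0],[0,0,-1],1],[[0,0,0],[0,0,-2],1],[[0,0,0],[0,0,-3],1],[[0,0,0],[0,0,-4],1],[[0,0,0],[0,0,-5],1],[[0,0,0],[0,0,-5],1],[[0,0,0],[0,0,-5],1],[[0,0,0],[0,0,-5],1],[[0,0,0],[0,0,-5],1],[[0,0,0],[0,0,-5],1]]' 120
python3 - <<'E'
from h import *
p=shot("wrist")
save(p,"n2"); hmal(p)
s=read_state();print(s["tool_pos"],s["tool_rot"],s["contact_force"],s["moment"],s["width"])
p=shot("scene")
i=p["pixels"][130:290,220:400]; cv2.imwrite("pics/n2s.png",cv2.resize(i,None,fx=4,fy=3.7,interpolation=cv2.INTER_CUBIC))
E
```

```text
time: 33.48
tool_pos: [628.4, -90.0, 81.1]
tool_rot: [180.0, 0.0, 98.6]
contact_force: [-1.9, -1.1, 3.3]
width: 0.236
time: 34.32
tool_pos: [628.3, -89.9, 75.7]
tool_rot: [-180.0, -0.0, 98.7]
contact_force: [0.0, -0.8, -3.0]
width: 0.235
mallet top tool z at centre -89.47711129736807 slopes deg [0.23 0.13] circle [45.6 -0.2] 21.0 face z tool -9.477111297368069
[628.26462708 -89.79914389  75.75115184] [-1.79985467e+02 -1.04347362e-02  9.86543421e+01] [ 0.55630282 -1.6601709  -1.74417805] [-0.24803989 -0.08934283 -0.01725082] 0.23148731562042602
```

View pics/n2s.png

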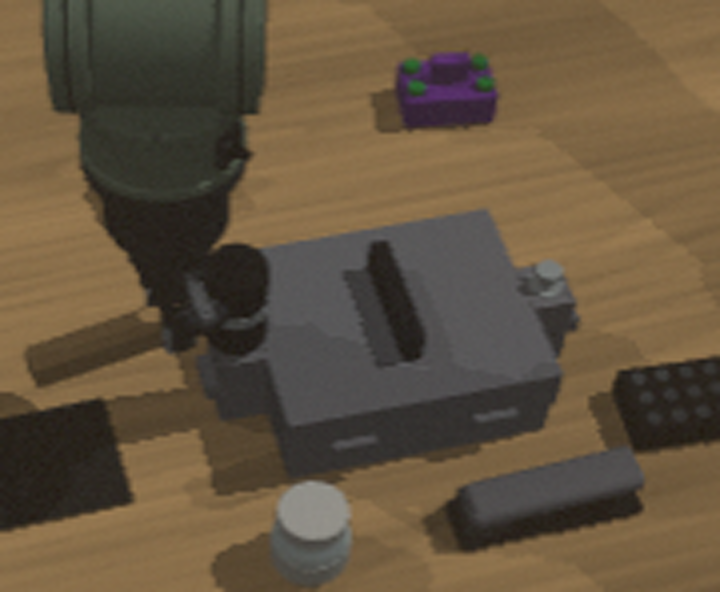

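```bash
python3 -m jog '[[[0,0,0],[0,0,-0.7],1],[[0,0,0],[0,0,-1.4],1],[[0,0,0],[0,0,-2],1],[[0,0,0],[0,0,-2.5],1],[[0,0,0],[0,0,-3],1],[[0,0,0],[0,0,-3.4],1],[[0,0,0],[0,0,-3.7],1],[[0,0,0],[0,0,-4],1],[[0,0,0],[0,0,-4],1],[[0,0,0],[0,0,-4],1]]' 120
python3 - <<'E'
from h import *
p=shot("wrist"); hmal(p)
s=read_state();print(s["tool_pos"],s["contact_force"],s["moment"])
E
```

```text
time: 35.25
tool_pos: [628.5, -90.1, 72.4]
tool_rot: [180.0, 0.0, 98.6]
contact_force: [-1.8, -2.2, 10.6]
width: 0.233
mallet top tool z at centre -89.83712700376464 slopes deg [-0.24  0.13] circle [45.  -0.4] 21.2 face z tool -9.837127003764635
[628.46666537 -90.12755755  72.37474221] [-2.67040369 -0.88460405  9.94243267] [-0.05369434  0.68291328  0.08393065]
```

```bash
python3 -m jog '[[[0,0,0],[0,0,-0.7],1],[[0,0,0],[0,0,-1.2],1],[[0,0,0],[0,0,-1.2],1],[[0,0,0],[0,0,-1.2],1],[[0,0,0],[0,0,-1.2],1],[[0,0,0],[0,0,-1.2],1],[[0,0,0],[0,0,-1.2],1],[[0,0,0],[0,0,-1.2],1],[[0,0,0],[0,0,-1.2],1],[[0,0,0],[0,0,-1.2],1]]' 120
python3 - <<'E'
from h import *
s=read_state();print(s["tool_pos"],s["contact_force"],s["moment"])
E
python3 -m jog '[[[0,0,0],[0,0,5],1],[[0,0,0],[0,0,20],1],[[0,0,0],[0,0,45],1],[[0,0,0],[0,-15,70],1],[[0,0,0],[0,-40,80],1],[[0,0,0],[0,-60,80],1],[[0,0,0],[0,-60,80],1],[[0,0,0],[0,-60,80],1],[[0,0,0],[0,-60,80],1],[[0,0,0],[0,-60,80],1]]' 120
python3 - <<'E'
from h import *
p=shot("wrist"); hmal(p); save(p,"o1"); W=cloud(p)
s=read_state();print(s["tool_pos"],s["contact_force"])
q=W[(abs(W[...,0]-621)<12)&(abs(W[...,1]+45)<12)]; print("pin_r z",np.nanpercentile(q[:,2],[50,75,90,98]),len(q))
p=shot("scene"); i=p["pixels"][170:290,240:400]; cv2.imwrite("pics/o1s.png",cv2.resize(i,None,fx=4.8,fy=4.8,interpolation=cv2.INTER_CUBIC))
E
```

```text
time: 36.13
tool_pos: [628.7, -90.4, 71.9]
tool_rot: [179.9, 0.0, 98.6]
contact_force: [-4.8, -3.5, 21.9]
width: 0.234
[628.65278614 -90.40602492  71.92319838] [-4.79891078 -3.48794926 21.93800479] [0.26149463 1.43158259 0.19318724]
time: 36.97
tool_pos: [628.3, -148.8, 150.2]
tool_rot: [-180.0, -0.0, 98.7]
contact_force: [1.0, -0.5, -3.8]
width: 0.232
mallet top tool z at centre -89.34560935831642 slopes deg [0.26 0.11] circle [45.8 -0.4] 21.0 face z tool -9.345609358316423
[ 628.31597601 -148.87102351  150.33325303] [-0.02178506  0.10675415 -3.59813556]
pin_r z [80.13517372 82.17139068 82.78926308 83.51061817] 1349
```

View pics/o1.png

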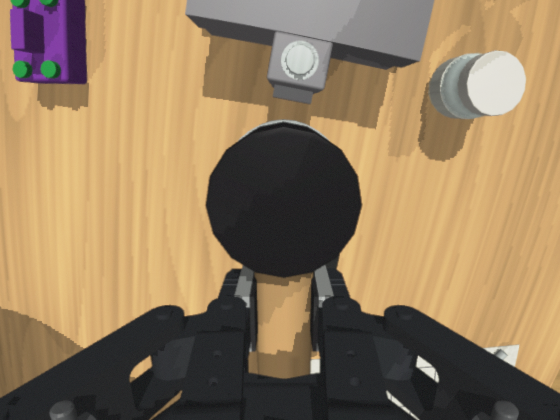

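View pics/o1s.png

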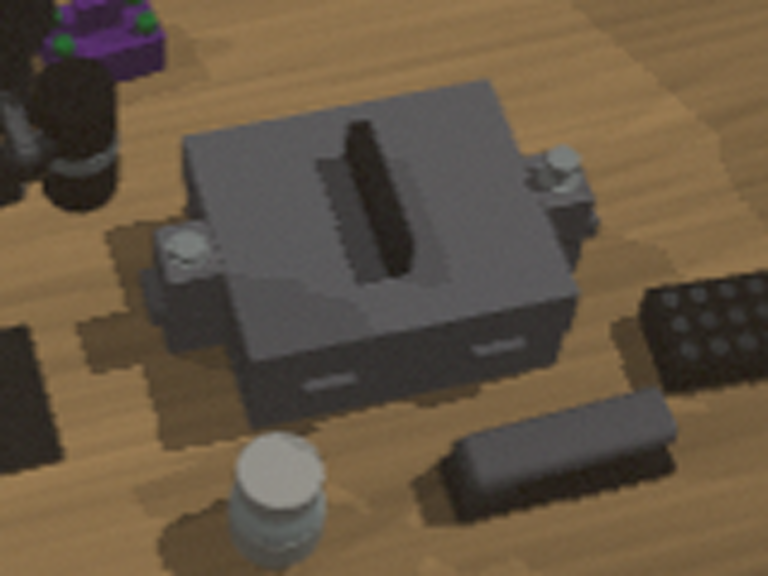

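```bash
python3 -m jog '[[[0,0,-0.12],[-3,20,0],1],[[0,0,-0.24],[-8,55,0],1],[[0,0,-0.36],[-13,90,0],1],[[0,0,-0.48],[-18,125,0],1],[[0,0,-0.6],[-23,160,0],1],[[0,0,-0.72],[-28,195,0],1],[[0,0,-0.84],[-33,230,0],1],[[0,0,-0.96],[-38,265,0],1],[[0,0,-1.08],[-42,295,0],1],[[0,0,-1.2],[-45.3,318,0],1]]' 120
python3 -m jog '[[[0,0,-0.12],[0,0,0],1],[[0,0,-0.24],[0,0,0],1],[[0,0,-0.347],[0,0,0],1],[[0,0,-0.347],[0,0,0],1],[[0,0,-0.347],[0,0,-10],1],[[0,0,-0.347],[0,0,-20],1],[[0,0,-0.347],[0,0,-30],1],[[0,0,-0.347],[0,0,-38],1],[[0,0,-0.347],[0,0,-42],1],[[0,0,-0.347],[0,0,-43],1]]' 120
python3 - <<'E'
from h import *
for i in range(2): p=shot("wrist")
hmal(p); save(p,"q1")
s=read_state();print(s["tool_pos"],s["tool_rot"],s["contact_force"])
p=shot("scene"); i=p["pixels"][150:290,240:400]; cv2.imwrite("pics/q1s.png",cv2.resize(i,None,fx=4.2,fy=4.2,interpolation=cv2.INTER_CUBIC))
E
```

```text
time: 37.9
tool_pos: [582.0, 171.9, 150.5]
tool_rot: [-179.9, -0.0, 29.7]
contact_force: [0.1, -0.3, -3.8]
width: 0.228
time: 38.73
tool_pos: [582.7, 167.9, 106.6]
tool_rot: [-180.0, 0.1, 10.0]
contact_force: [-0.5, -0.3, -4.3]
width: 0.236
mallet top tool z at centre -88.92807876057154 slopes deg [0.34 0.  ] circle [43.3  0.8] 21.0 face z tool -8.928078760571537
[583.03940387 167.95175697 107.57420491] [-1.79999387e+02  7.11827138e-03  1.00280774e+01] [-0.55079091 -0.37226123 -4.4018785 ]
```

View pics/q1.png

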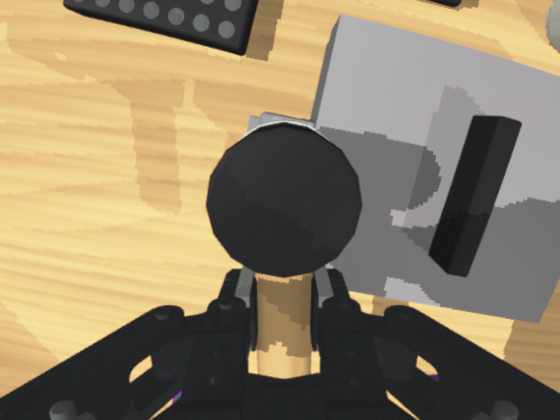

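View pics/q1s.png

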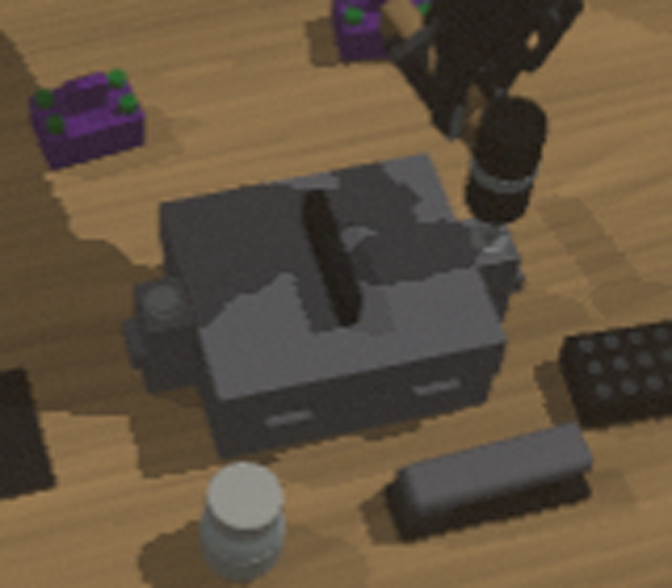

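```bash
python3 -m jog '[[[0,0,0],[1,1.5,-5],1],[[0,0,0],[1,1.5,-10],1],[[0,0,0],[1,1.5,-14],1],[[0,0,0],[1,1.5,-17],1],[[0,0,0],[1,1.5,-19],1],[[0,0,0],[1,1.5,-21],1],[[0,0,0],[1,1.5,-23],1],[[0,0,0],[1,1.5,-24],1],[[0,0,0],[1,1.5,-25],1],[[0,0,0],[1,1.5,-26],1]]' 120
python3 -m jog '[[[0,0,0],[0,0,-1],1],[[0,0,0],[0,0,-2],1],[[0,0,0],[0,0,-3],1],[[0,0,0],[0,0,-4],1],[[0,0,0],[0,0,-5],1],[[0,0,0],[0,0,-6],1],[[0,0,0],[0,0,-7],1],[[0,0,0],[0,0,-7],1],[[0,0,0],[0,0,-7],1],[[0,0,0],[0,0,-7],1]]' 120
python3 - <<'E'
from h import *
p=shot("wrist"); hmal(p)
s=read_state();print(s["tool_pos"],s["tool_rot"],s["contact_force"])
p=shot("scene"); i=p["pixels"][150:290,240:400]; cv2.imwrite("pics/q2s.png",cv2.resize(i,None,fx=4.2,fy=4.2,interpolation=cv2.INTER_CUBIC))
E
```

```text
time: 39.72
tool_pos: [584.0, 169.5, 81.8]
tool_rot: [-180.0, -0.0, 10.0]
contact_force: [-3.1, -0.1, 2.3]
width: 0.231
time: 40.55
tool_pos: [584.1, 169.6, 74.5]
tool_rot: [-180.0, -0.0, 10.0]
contact_force: [-0.9, -0.9, -2.2]
width: 0.236
mallet top tool z at centre -89.49471563039951 slopes deg [0.25 0.04] circle [43.3  1.1] 21.1 face z tool -9.494715630399511
[584.08260648 169.62562932  74.5053998 ] [-1.79997353e+02 -4.92368309e-03  1.00181639e+01] [ 0.23585722 -0.79629206 -3.07155129]
```

View pics/q2s.png

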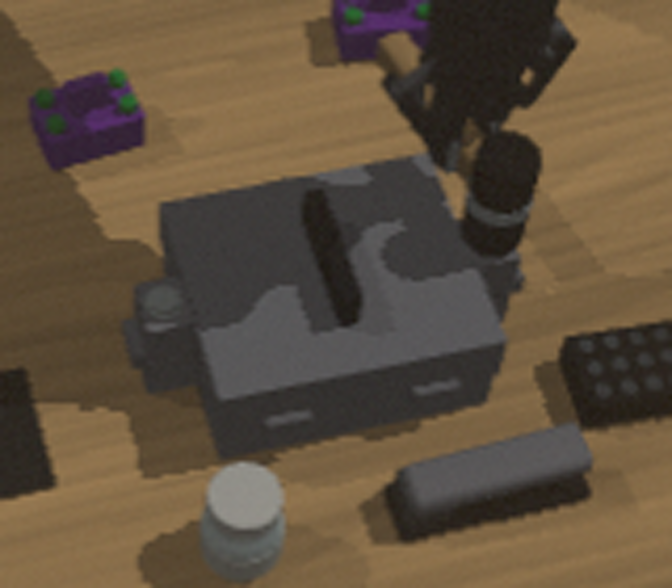

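```bash
python3 -m jog '[[[0,0,0],[0,0,-0.7],1],[[0,0,0],[0,0,-1.4],1],[[0,0,0],[0,0,-2],1],[[0,0,0],[0,0,-2.5],1],[[0,0,0],[0,0,-3],1],[[0,0,0],[0,0,-3.4],1],[[0,0,0],[0,0,-3.7],1],[[0,0,0],[0,0,-4],1],[[0,0,0],[0,0,-4],1],[[0,0,0],[0,0,-4],1]]' 120
```

```text
time: 41.48
tool_pos: [583.9, 169.6, 72.0]
tool_rot: [-180.0, -0.0, 10.0]
contact_force: [-14.0, -2.1, 27.3]
width: 0.234
```

```bash
python3 -m jog '[[[0,0,0],[0,0,5],1],[[0,0,0],[0,0,20],1],[[0,0,0],[0,0,45],1],[[0,0,0],[-15,0,70],1],[[0,0,0],[-40,0,80],1],[[0,0,0],[-60,0,80],1],[[0,0,0],[-60,0,80],1],[[0,0,0],[-60,0,80],1],[[0,0,0],[-60,0,80],1],[[0,0,0],[-60,0,80],1]]' 120
python3 - <<'E'
from h import *
p=shot("wrist"); hmal(p); save(p,"r1"); W=cloud(p)
s=read_state();print(s["tool_pos"],s["tool_rot"],s["contact_force"])
for c in ((627.9,177),(621,-45)):
    q=W[(abs(W[...,0]-c[0])<12)&(abs(W[...,1]-c[1])<12)]; print("pin z",np.nanpercentile(q[:,2],[50,75,90,98]) if len(q) else "",len(q))
E
```

```text
time: 42.32
tool_pos: [524.5, 169.4, 150.4]
tool_rot: [180.0, 0.0, 10.0]
contact_force: [-0.4, -0.2, -3.8]
width: 0.237
mallet top tool z at centre -89.49085898961941 slopes deg [0.31 0.01] circle [43.5  0.9] 21.0 face z tool -9.490858989619412
[524.47145285 169.34861783 150.33423246] [1.79981498e+02 3.02867235e-03 1.00006753e+01] [ 0.14786075  0.16139941 -3.78130151]
pin z [79.96749022 82.25023301 82.83950589 83.51635803] 1348
pin z  0
```

View pics/r1.png

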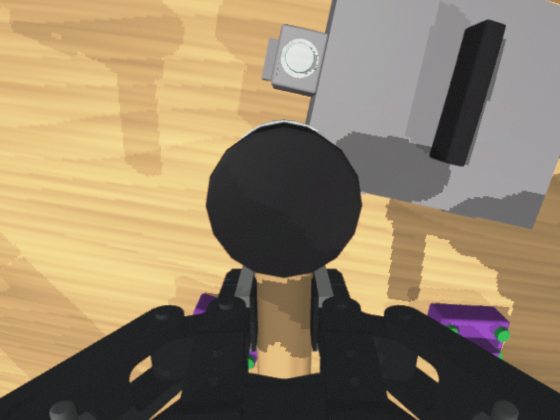

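```bash
python3 -m jog '[[[0,0,0.11],[7,-20,0],1],[[0,0,0.22],[16,-50,0],1],[[0,0,0.33],[27,-82,0],1],[[0,0,0.44],[38,-115,0],1],[[0,0,0.55],[49,-148,0],1],[[0,0,0.66],[60,-181,0],1],[[0,0,0.77],[71,-214,0],1],[[0,0,0.88],[82,-247,0],1],[[0,0,0.99],[93,-280,0],1],[[0,0,1.1],[103,-313,0],1]]' 120
python3 -m jog '[[[0,0,0.11],[10,-33,0],1],[[0,0,0.22],[20,-62,0],1],[[0,0,0.33],[26,-80,0],1],[[0,0,0.447],[27.2,-83,0],1],[[0,0,0.447],[27.2,-83,-20],1],[[0,0,0.447],[27.2,-83,-50],1],[[0,0,0.447],[27.2,-83,-80],1],[[0,0,0.447],[27.2,-83,-105],1],[[0,0,0.447],[27.2,-83,-120],1],[[0,0,0.447],[27.2,-83,-130],1]]' 120
python3 - <<'E'
from h import *
for i in range(3): p=shot("wrist")
hmal(p); save(p,"t1"); W=cloud(p)
s=read_state();print(s["tool_pos"],s["tool_rot"],s["contact_force"])
n=~np.isnan(W[...,0]); r=np.hypot(W[...,0]-648,W[...,1]+182)
m=W[n&(r<78)&(W[...,2]<7)&(p["pixels"].max(-1)<70)]; print("mat",rect(m[:,:2]),np.median(m[:,2]),len(m))
E
```

```text
time: 43.2
tool_pos: [627.4, -145.8, 150.4]
tool_rot: [180.0, 0.0, 73.3]
contact_force: [0.9, -0.1, -4.1]
width: 0.232
time: 44.03
tool_pos: [653.2, -226.7, 18.1]
tool_rot: [-179.9, -0.0, 98.6]
contact_force: [-0.2, -0.1, -4.3]
width: 0.231
mallet top tool z at centre -87.92462184803668 slopes deg [0.25 0.18] circle [46.  -0.9] 20.9 face z tool -7.924621848036679
[ 654.16654891 -226.80142008   20.56712471] [-1.79972209e+02  5.88926676e-03  9.86272930e+01] [ 0.26417962 -0.10024386 -2.36965239]
mat (array([ 645.6, -183.4]), array([93.5, 93.2]), -0.1) 3.2800082286626804 12894
```

View pics/t1.png

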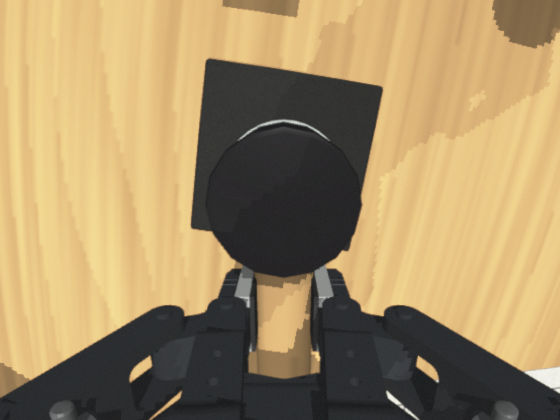

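```bash
python3 -m jog '[[[0,0,0],[0,0,-6],1],[[0,0,0],[0,0,-12],1],[[0,0,0],[0,0,-17],1],[[0,0,0],[0,0,-20],1],[[0,0,0],[0,0,-22],1],[[0,0,0],[0,0,-23.5],1],[[0,0,0],[0,0,-25],1],[[0,0,0],[0,0,-26],1],[[0,0,0],[0,0,-26],1],[[0,0,0],[0,0,-26],1]]' 120
python3 - <<'E'
from h import *
p=shot("wrist"); hmal(p)
s=read_state();print(s["tool_pos"],s["tool_rot"],s["contact_force"])
E
```

```text
time: 45.02
tool_pos: [654.2, -226.5, -5.3]
tool_rot: [-180.0, 0.0, 98.7]
contact_force: [-0.1, 0.4, -3.5]
width: 0.237
mallet top tool z at centre -89.37689832844613 slopes deg [0.22 0.12] circle [45.9 -0.5] 20.9 face z tool -9.376898328446131
[ 654.27188489 -226.44140014   -5.20946243] [1.79997541e+02 3.22086880e-03 9.86514945e+01] [-0.01301524 -0.16082531 -4.03918254]
```

```bash
python3 -m jog '[[[0,0,0],[0,0,-0.3],1],[[0,0,0],[0,0,-0.6],1],[[0,0,0],[0,0,-0.9],1],[[0,0,0],[0,0,-1.2],1],[[0,0,0],[0,0,-1.5],1],[[0,0,0],[0,0,-1.5],1],[[0,0,0],[0,0,-1.5],1],[[0,0,0],[0,0,-1.5],1],[[0,0,0],[0,0,-1.5],1],[[0,0,0],[0,0,-1.5],1]]' 120
```

```text
time: 45.9
tool_pos: [654.3, -226.6, -6.3]
tool_rot: [180.0, 0.0, 98.6]
contact_force: [-2.4, 0.0, 5.8]
width: 0.231
```

Down on the mat (load moved to +5.8 N). Release gently and retreat.

```bash
python3 -m jog '[[[0,0,0],[0,0,0.3],0.5],[[0,0,0],[0,0,0.3],0.35],[[0,0,0],[0,0,0.3],0.2],[[0,0,0],[0,0,0.3],0.1],[[0,0,0],[0,0,0.3],0],[[0,0,0],[0,0,0.3],0],[[0,0,0],[0,0,0.3],-0.1],[[0,0,0],[0,0,0.3],-0.1],[[0,0,0],[0,0,0.3],-0.1],[[0,0,0],[0,0,0.3],-0.1]]' 20
python3 - <<'E'
from h import *
p=shot("wrist"); save(p,"u1"); hmal(p); s=read_state();print(s["contact_force"],s["width"])
E
python3 -m jog '[[[0,0,0],[0,0,10],-0.1],[[0,0,0],[0,0,30],-0.1],[[0,0,0],[0,0,65],-0.1],[[0,0,0],[0,0,105],-0.1],[[0,0,0],[0,0,145],-0.1],[[0,0,0],[0,0,185],-0.1],[[0,0,0],[-5,-5,225],-0.1],[[0,0,0],[-25,-10,240],-0.1],[[0,0,0],[-25,-10,240],-0.1],[[0,0,0],[-25,-10,240],-0.1]]'
python3 - <<'E'
from h import *
for i in range(2): p=shot("wrist")
save(p,"u2"); mal(p); s=read_state();print(s["tool_pos"],s["contact_force"])
W=cloud(p); n=~np.isnan(W[...,0]); r=np.hypot(W[...,0]-648,W[...,1]+182)
h=W[n&(r<19)&(W[...,2]>75)]; k=np.linalg.lstsq(np.c_[h[:,:2],np.ones(len(h))],h[:,2],rcond=None)[0]; print("top slopes",np.degrees(k[:2]))
m=W[n&(r<75)&(W[...,2]<7)&(p["pixels"].max(-1)<60)]; print("mat",rect(m[:,:2]))
E
```

```text
time: 46.73
tool_pos: [654.2, -226.4, -6.6]
tool_rot: [-180.0, -0.0, 98.6]
contact_force: [-0.4, -0.2, 0.9]
width: 0.549
mallet top tool z at centre -89.78777611291595 slopes deg [0.26 0.03] circle [45.4 -0.5] 21.1 face z tool -9.78777611291595
[0.01762987 0.08436856 0.85210481] 0.5495401589896557
time: 47.62
tool_pos: [629.0, -236.9, 235.3]
tool_rot: [179.9, 0.1, 98.6]
contact_force: [-0.1, -0.0, -1.1]
width: 0.549
head [ 647.  -181.6] 21.1 83.21083095619016 1656
handle [ 644.  -192.6] [263.5  32.5] -81.7 56.146435543466424 2316
[ 629.25204622 -235.93365697  233.02658529] [ 0.09051494  0.10373581 -0.16256748]
top slopes [ 0.09123894 -0.44612688]
mat (array([ 645.4, -184.1]), array([93.5, 92.9]), 90.0)
```

View pics/u2.png

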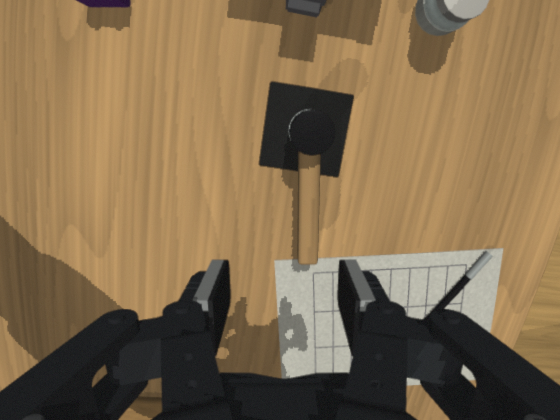

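```bash
python3 -m jog '[[[0,0,-0.12],[-10,35,0],0],[[0,0,-0.24],[-20,70,0],0],[[0,0,-0.36],[-30,105,0],0],[[0,0,-0.48],[-40,140,0],0],[[0,0,-0.6],[-45,175,0],0],[[0,0,-0.72],[-50,210,0],0],[[0,0,-0.84],[-52,240,0],0],[[0,0,-0.96],[-54,270,0],0],[[0,0,-1.08],[-55,290,0],0],[[0,0,-1.08],[-55,300,0],0]]'
python3 - <<'E'
from h import *
for i in range(4): p=shot("wrist")
s=read_state();print(s["tool_pos"],s["tool_rot"])
save(p,"v1"); lid2(p,(624,66),78); W=cloud(p)
for c in ((627,177),(620.5,-45.5)):
    q=W[(abs(W[...,0]-c[0])<12)&(abs(W[...,1]-c[1])<12)]; print("pin z",np.nanpercentile(q[:,2],[75,90,98]),len(q))
p=shot("top"); save(p,"v1t"); p=shot("scene"); save(p,"v1s")
for d in nets.trace(p,"block0")[:6]: print(d["score"],d["pixel"],p["pixels"][d["mask"]].mean(0).astype(int))
i=p["pixels"][170:290,200:400]; cv2.imwrite("pics/v1sc.png",cv2.resize(i,None,fx=4,fy=4,interpolation=cv2.INTER_CUBIC))
E
```

```text
time: 48.55
tool_pos: [573.8, 67.4, 232.3]
tool_rot: [-179.9, 0.1, 36.6]
contact_force: [0.3, 1.2, -0.4]
width: 0.499
[574.24984762  62.59007484 233.08802512] [1.79986047e+02 5.84538662e-02 3.69082531e+01]
bar [624.5  64.9] [90.1 14.3] -1.5 z 107.20054503675334 1769
top [624.6  65.1] [253.9 161.2] 88.1 z 77.38416070094593
pin z [82.15459385 82.83151923 83.50174807] 747
pin z [82.43899479 83.08118556 83.77219158] 559
0.96 [328.9, 154.7] [65 46 62]
0.89 [262.5, 177.2] [66 47 63]
```

View pics/v1.png

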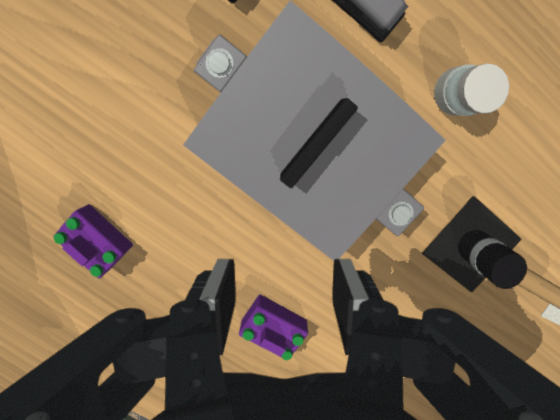

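View pics/v1sc.png

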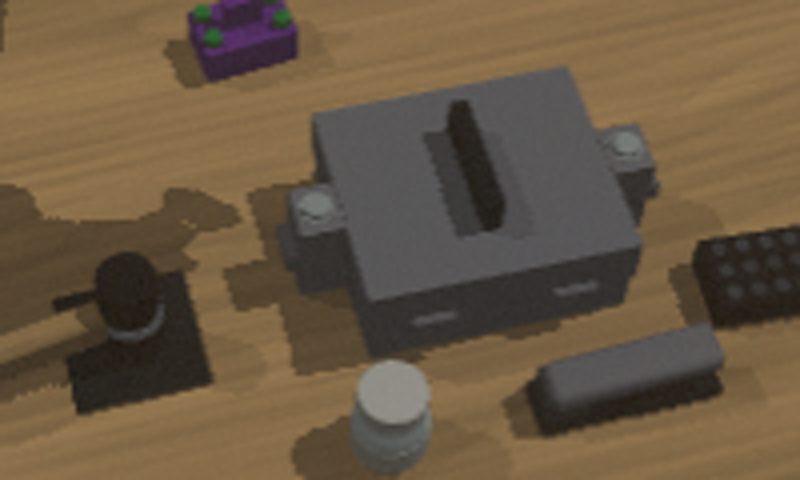

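View pics/v1t.png

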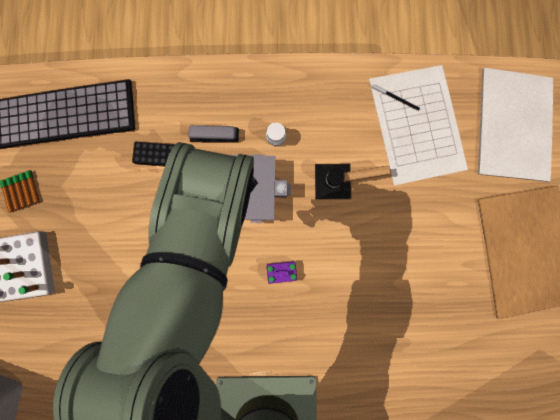

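```bash
python3 -c "
from bench import job; print(job.sign_off())"
```

```text
the job is handed in; nothing more can be done
None
```

The job is handed in. All three white blocks are in the case at places 1, 4 and 2. The lid is on, both pins were pressed home with the mallet, and the mallet stands upright on its mat. The arm is clear of everything, and I left the purple look-alikes, jar, rack and stapler alone.

**Last checks**
- **Blocks:** before the lid went on, they measured about 0 to 1.5 mm from their places and within about 1° of square.
- **Lid:** its top reads 77.4 mm. The wrist camera reads about 0.6 mm low throughout, so that matches the 78 mm expected when fully down. It is centred on the case to about 1 mm, with a yaw of about -2° against the case's -1.8°.
- **Pins:** both heads read about 83 mm, which is the home height. I pressed them down steadily rather than striking them, up to roughly 25–30 N on the pin, and neither moved any further.
- **Mallet:** its head is about 3 mm from the middle of the mat. Its top reads within 0.5° of level.

**What disagreed**
- **First grasp:** it closed on air above the block. The fingertips end about 36–44 mm short of the stated TCP, so I lowered every later grasp to allow for it.
- **Cameras:** the top and wrist cameras differed by 2–5 mm. I trusted the wrist camera, corrected by what the grasps showed.

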